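Fetch the collar from behind the exhaust parts

ROBOT

A 6-joint arm with a two-finger parallel gripper is mounted at the origin on the work surface. World frame = base frame: x ahead of the robot, y to its left, z up, the work surface at z = 0. Lengths are in m, angles in rad, forces in N, time in s.
With the tool pointing down it reaches from about 0.25 to 0.725 m from the base axis. Payload 4 kg.
Tool frame: the origin (TCP) lies between the finger pads; the fingertips stand 11 mm ahead of it and the grasp point (between the pads) lies 8 mm behind it (bot.tip_extent is the distance from the TCP to the fingertips, in m); z points along the fingers, y is the line along which they close (so a half turn about z gives the same grasp; the last joint's range is limited). The gripper opens to 85 mm and grips with 20 to 120 N. Pads are 22 mm wide; open, the fingers measure 114 mm over their backs; the gripper's body (76 mm by 85 mm) begins 54 mm behind the grasp point. The pads swing forward as they close: fully open they stand 13 mm farther back than shut.
Start: joints at [-1.139, 0.241, 0.005, 1.335, 0, 1.571], TCP at [0.209, -0.454, 0.242] pointing down, gripper open.
Joint ranges: [-2.72, 2.72], [-1.05, 1.87], [-1.09, 1.28], [-1.99, 2.15], [-1.42, 1.44], [-3.14, 3.14]. Speed limits (rad/s): [2.79, 2.79, 3.14, 3.14, 3.14, 3.14].

INTERFACE

Orientations are given as a unit quaternion [x, y, z, w].
In Python, from workcell import bot gives the robot as it stands. The module is installed in compiled form; this text tells all that it offers.
- The arm moves only by the tool drive_tool, never from a script. Its argument "rows" is a list of rows, each an object of numbers: "dx", "dy", "dz": the shift along the tool's x, y, z in units of 50 mm (1.0 is 50 mm); "wx", "wy", "wz": the turn, a rotation vector about the tool's x, y, z in units of 5 degrees (1.0 is 5 degrees); "hand": the finger opening in mm, from 0 to 85.4. A call has 1 to 20 rows; each row is the pose to reach, as a shift and turn from the pose commanded when the call began, along the tool's axes at that moment; what a row does not reach only later rows make up. A row lasts 1/10 s, in which the tool goes at most 50 mm and 8.59 degrees, less where a joint would pass 70% of its speed; a pose out of reach is approached as far as the arm can. A call with a gripper value outside its range is refused whole. The fingers move at their own pace and stop on an object; the grip force is fixed at half the most. Time passes only in rows, so rows that repeat a pose let the fingers close. It gives the time, the measured TCP pose, the force, the opening and the grip force at its end, in the units of the state.
- bot.get_obs(): the state, without advancing time (a new reading comes with each control period).
- bot.camera(name): name is "side" or "top" or "wrist"; returns the picture (480x640x3 uint8, red, green, blue); there is no depth.
- bot.get_calibration(name): a dict with "vfov" (degrees; the focal length in pixels is half the picture's height over the tangent of half this angle, whatever the lens; pixels are square), "cx", "cy" (the principal point, pixels), "origin" and "rotation" of the camera in the world; the wrist camera has in their place "mount" (4x4, takes a point from camera to tool coordinates, whose origin is the TCP and whose axes are the flange's). Camera axes: x right, y up, looking along -z (the intrinsics and any distortion apply to the point x, -y, -z); pixel columns grow to the right and rows downward; lengths in m; the calibration is good to about 2 mm. A picture is of the moment at which its call begins: read the wrist's pose just before it. get_calibration takes no time and is no camera call.
- bot.job_done(): hands the job in; it is judged then, once.
Trained networks look in the newest picture that a camera, given by its name, has taken for a name from the list of things; names that differ only in an ending like _2 or _b are one class to them, and where a whole thing is asked for, a point or a joint stands for the part that bears it (a point fixed in the world has none). Each returns a list of dicts, best first, with "score" (0 to 1); they miss things now and then, are a little off and sometimes report something else, mostly with a low value. They report only what shows in the picture. A call takes as long as a camera call. They do not tell look-alikes from the thing itself.
- bot.look_for(camera, thing): "extent" ([centre column, centre row, width, height] in pixels, round what is visible of it).
- bot.outline_of(camera, thing): "region" (480x640 bool, what is visible of it) and "extent" ([centre column, centre row, width, height] in pixels, round what is visible of it).
The state is a dict: "clock": time; "joint_pos": joint angles; "joint_vel": joint speeds; "tau": joint torques, N m; "eef_pos": TCP position; "tool_rot": TCP orientation; "ft_force": force on the tool from outside, world axes, zero at the start; "ft_torque": the same for the moment, N m; "grip_width": finger opening in m; "grasp_force": force on a finger pad.
Only numpy, scipy, OpenCV 4.12 (cv2) and the standard library are available. Lean on these libraries where they do the work, as an engineer would, in place of code of your own. Each camera call takes 0.05 s, during which the arm holds its last target. There are 200 camera calls.

TASK

The short thick steel collar at the back of the parts stand is to go on the welding positioner, but three tall exhaust parts stand round it. First move all three tall parts aside so that they stand upright on the black rubber mat, then set the collar over the pin of the positioner, flat on its round table, and finally put each tall part back upright in the middle of the very pad of the stand from which it came. Do not tip any tall part over.

Things in the scene. Friction and masses are not known exactly. Their poses are not given: they have to be found in the camera images.
- collar: Short thick-walled plain steel ring, outer diameter 54 mm, bore 38 mm, 30 mm high, axis upright (z). Origin at the centre of its underside. 0.17 to 0.34 kg. At the start it stands on the rear grey disc of the stand (top 10 mm above the bench), with tall parts 64 mm (centre to centre) to its left, right and front, so that a gripper cannot come down to it until they are gone.
- tube: Tall part: straight steel tube, outer diameter 50 mm all the way, wall 3 mm, 120 mm high, a thin copper-tinted seam round it (as on the other tall parts), open at both ends, standing upright (z along its axis). Origin at the centre of its underside. 0.15 to 0.31 kg.
- cone: Tall part: hollow steel reducer cone, 125 mm high, upright: outer diameter 58 mm for the lowest 12 mm, tapering to 38 mm at 75 mm height, then a straight neck of 38 mm diameter to the top; open at both ends. Origin at the centre of its underside. 0.15 to 0.31 kg.
- flanged: Tall part: straight steel tube of 41 mm outer diameter with a flat round flange at its foot (60 mm diameter, 8 mm thick, four dark bolt holes); 115 mm high in all, upright, open at the top. Origin at the centre of its underside. 0.17 to 0.35 kg.
- rack: The parts stand: fixed flat aluminium plate, 170 (x) x 210 (y) x 4 mm, with four grey discs. Origin at the centre of its underside; +x is its rear (away from the robot), +y its left. Disc centres in mm: rear (collar) (30, 0), left (30, 64), front (-34, 0), right (30, -64). A brass boss and a nut, up to 14 mm high, lie near its front corners.
- pad_left: Left pad of the stand: a flat grey disc 66 mm in diameter and 6 mm thick, standing on the stand's plate; origin at the centre of its underside, so its top is 6 mm above the origin (10 mm above the bench). A tall part stands centred on it at the start; which one varies. Fixed.
- pad_front: Front (nearest the robot) pad of the stand: a flat grey disc 66 mm in diameter and 6 mm thick, standing on the stand's plate; origin at the centre of its underside, so its top is 6 mm above the origin (10 mm above the bench). A tall part stands centred on it at the start; which one varies. Fixed.
- pad_right: Right pad of the stand: a flat grey disc 66 mm in diameter and 6 mm thick, standing on the stand's plate; origin at the centre of its underside, so its top is 6 mm above the origin (10 mm above the bench). A tall part stands centred on it at the start; which one varies. Fixed.
- mat: Side area: fixed flat black rubber mat, 290 (x) x 140 (y) mm, 4 mm thick, bare. Room for three tall parts in a row along x. Origin at the centre of its underside, on the bench (top at z = 4 mm). It lies on the robot's left or right, the positioner on the other side.
- positioner: Benchtop welding positioner, fixed: blue base 120 x 120 mm, a round steel table of 120 mm diameter whose top is 60 mm above the bench, and on its centre a dark upright pin, 22 mm in diameter and 15 mm high (to 75 mm). Origin at the centre of the base's underside, on the bench; z up through the pin's axis. The table does not turn.
Not all that is in view belongs to the job. Leave any pink look-alike of the positioner alone. What is shaped like the flanged but green is not meant.

How it is judged:
On the way, in this order (a step that is already met when the one before it is completed fails the run):
1. all three tall parts stand upright on the rubber mat, released (x of tube in the frame of mat between -0.145 and 0.145 m and y of tube in the frame of mat between -0.07 and 0.07 m and z of tube in the frame of mat between -0.002 and 0.01 m and angle between each of tube, cone, flanged's own z axis and vertical below 0.1 rad and contact force between the fingers and tube below 0.5 N and x of cone in the frame of mat between -0.145 and 0.145 m and y of cone in the frame of mat between -0.07 and 0.07 m and z of cone in the frame of mat between -0.002 and 0.01 m and contact force between the fingers and cone below 0.5 N and x of flanged in the frame of mat between -0.145 and 0.145 m and y of flanged in the frame of mat between -0.07 and 0.07 m and z of flanged in the frame of mat between -0.002 and 0.01 m and contact force between the fingers and flanged below 0.5 N), for 0.2 s.
2. the collar lies flat on the positioner's table, over the pin, released (horizontal distance between collar and positioner below 0.011 m and z of collar in the frame of positioner between 0.056 and 0.064 m and angle between collar's own z axis and vertical below 0.1 rad and contact force between the fingers and collar below 0.5 N), for 0.2 s.
At the end, for the whole second after the job is handed in: Collar flat over the pin on the positioner's table (within 11 mm of the pin's axis, underside within 4 mm of the table top); tube, cone and flanged tube each upright within 15 mm of where it stood at the start; tilts under 0.1 rad; all released and at rest (all of step 2 and linear speed of each of collar, tube, cone, flanged below 0.02 m/s and distance of each of tube, cone, flanged from where it was at the start of the episode below 0.015 m and angle between each of tube, cone, flanged's own z axis and vertical below 0.1 rad and contact force between the fingers and tube below 0.5 N and contact force between the fingers and cone below 0.5 N and contact force between the fingers and flanged below 0.5 N); the robot touches nothing.
It fails at once if a tall part is tipped over (leans more than 0.8 rad) (angle between any of tube, cone, flanged's own z axis and vertical above 0.8 rad).
It also fails if it takes over 141 s, if anything falls off the work surface, if the arm or the gripper's body presses on something with over 40 N, if the wrist force passes 120 N, or if a joint passes its speed limit or range.

## Working session

There is one attempt and no reset: what is moved stays moved. The work goes in short steps, Python scripts to look and compute and a tool call to move; the robot and the scene stay as the last step left them, time stands still between calls to the robot, and variables do not carry over. Pictures are saved under pics/ and viewed, at most 14 in all, crops included, and the job is handed in when it is done.

Besides the shell and the picture viewer there is one more tool, called after "Request:" as name(argument=value, ...) on one line, values as JSON. drive_tool: Moves the arm, as the interface text tells. Its arguments: {"type":"object","properties":{"rows":{"type":"array","items":{"type":"object","properties":{"dx":{"type":"number"},"dy":{"type":"number"},"dz":{"type":"number"},"wx":{"type":"number"},"wy":{"type":"number"},"wz":{"type":"number"},"hand":{"type":"number"}}}}},"required":["rows"]}

```bash
mkdir -p pics; cat > h.py <<'E'
from workcell import bot
import numpy as np, cv2
from scipy.spatial.transform import Rotation as R
E
python3 - <<'E'
from h import *
o=bot.get_obs(); print({k:np.round(v,3).tolist() for k,v in o.items()})
for n in("side","top","wrist"):
    c=bot.get_calibration(n); print(n,{k:np.round(v,4).tolist() if not isinstance(v,str) else v for k,v in c.items()})
    cv2.imwrite(f"pics/{n}0.png",bot.camera(n)[:,:,::-1])
    if n!="wrist":
        for t in ["collar","tube","cone","flanged","rack","mat","positioner"]:
            print(t,[(np.round(d["extent"],1).tolist(),round(d["score"],2)) for d in bot.look_for(n,t)])
E
```

```text
{'clock': 0.0, 'joint_pos': [-1.139, 0.241, 0.004, 1.335, -0.0, 1.571], 'joint_vel': [0.0, -0.0, -0.002, -0.0, 0.001, -0.0], 'tau': [-0.0, -37.232, 25.241, 0.017, -0.0, 0.0], 'eef_pos': [0.209, -0.454, 0.241], 'tool_rot': [0.977, 0.214, -0.0, -0.001], 'ft_force': [-0.222, -0.153, -0.064], 'ft_torque': [0.012, 0.048, -0.015], 'grasp_force': 0.0, 'grip_width': 0.085}
side {'vfov': 54.7776, 'cx': 322.6612, 'cy': 240.4291, 'origin': [0.2788, 0.7295, 0.689], 'rotation': [-0.0596, 0.4249, 0.8949, -0.1229]}
collar []
tube [([296.6, 260.4, 31.2, 57.1], 0.9), ([315.6, 263.9, 83.4, 65.6], 0.25)]
cone [([300.8, 218.4, 24.7, 51.0], 0.69)]
flanged [([257.2, 201.2, 24.6, 48.7], 0.67), ([328.9, 240.1, 26.1, 58.6], 0.58)]
rack [([313.3, 262.5, 81.4, 66.4], 0.66)]
mat [([349.3, 194.9, 106.4, 38.9], 0.87)]
positioner [([256.6, 374.2, 90.0, 86.3], 0.92), ([382.3, 415.5, 96.4, 99.6], 0.66)]
top {'vfov': 50.6562, 'cx': 314.3366, 'cy': 236.4249, 'origin': [0.3995, 0.0294, 1.1714], 'rotation': [0.0198, -0.0421, -0.6981, 0.7144]}
collar [([307.6, 221.3, 22.1, 27.7], 0.73), ([170.2, 236.8, 63.5, 59.9], 0.65), ([311.7, 237.6, 103.8, 96.3], 0.46)]
tube [([275.7, 224.3, 24.0, 28.3], 0.88)]
cone [([333.7, 213.4, 23.6, 29.6], 0.7)]
flanged [([315.6, 249.1, 21.1, 27.9], 0.86), ([366.5, 153.2, 26.4, 34.6], 0.82)]
rack [([311.9, 234.6, 103.1, 95.5], 0.66), ([310.5, 250.3, 20.8, 21.0], 0.61)]
mat [([439.0, 245.3, 70.6, 127.6], 0.77), ([314.2, 249.5, 23.5, 24.4], 0.19)]
positioner [([165.9, 326.3, 68.2, 59.8], 0.88), ([171.8, 234.0, 61.1, 60.4], 0.8)]
wrist {'vfov': 66.6161, 'cx': 312.587, 'cy': 241.6368, 'mount': [[0.0011, 0.9521, 0.3059, 0.0768], [1.0, -0.0012, 0.0002, -0.0003], [0.0005, 0.3059, -0.9521, -0.1319], [0.0, 0.0, 0.0, 1.0]]}
```

View pics/top0.png

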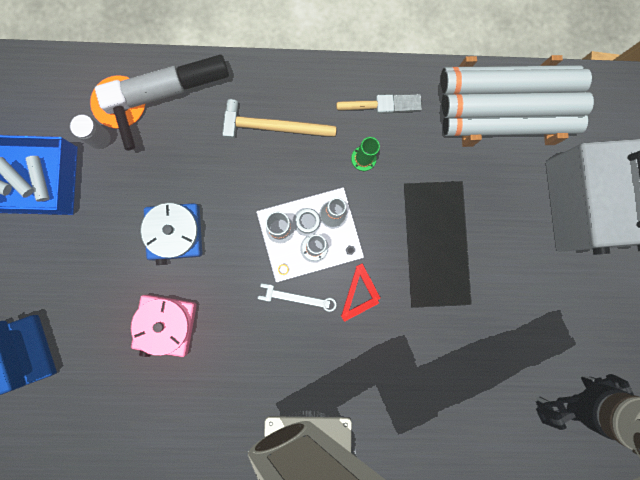

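View pics/side0.png

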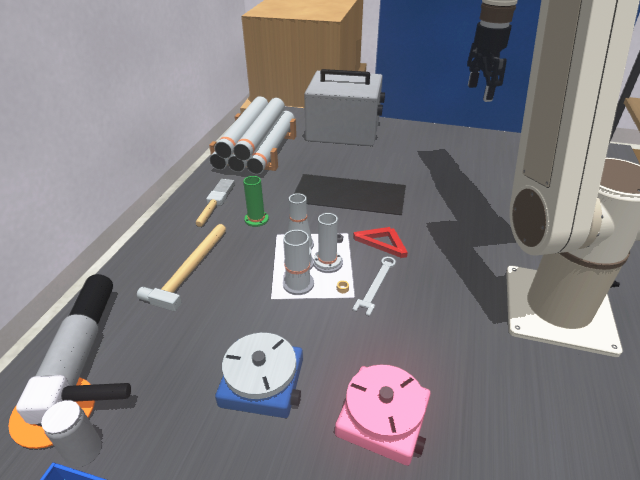

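```bash
cat >> h.py <<'E'
def cam(n,obs=None):
    c=bot.get_calibration(n); f=240/np.tan(np.radians(c["vfov"])/2)
    if n=="wrist":
        o=obs; T=np.eye(4);T[:3,:3]=R.from_quat(o["tool_rot"]).as_matrix();T[:3,3]=o["eef_pos"]
        M=T@np.array(c["mount"]); return f,c["cx"],c["cy"],M[:3,3],M[:3,:3]
    r=np.array(c["rotation"]); r=R.from_quat(r).as_matrix() if r.size==4 else r
    return f,c["cx"],c["cy"],np.array(c["origin"]),r
def ray(k,u,v):
    f,cx,cy,o,r=k; d=r@np.array([(u-cx)/f,-(v-cy)/f,-1]); return o,d
def onz(k,u,v,z):
    o,d=ray(k,u,v); return o+d*(z-o[2])/d[2]
def proj(k,p):
    f,cx,cy,o,r=k; q=r.T@(np.array(p)-o); return np.array([cx+f*q[0]/-q[2],cy-f*q[1]/-q[2]])
def tri(rays):
    A=0;b=0
    for o,d in rays:
        d=d/np.linalg.norm(d);P=np.eye(3)-np.outer(d,d);A=A+P;b=b+P@o
    return np.linalg.solve(A,b)
E
python3 - <<'E'
from h import *
t=cam("top");s=cam("side")
print("mat corners",[onz(t,u,v,.004).round(3).tolist() for u,v in[(404,183),(462,181),(470,304),(411,306)]])
print("mat side",[onz(s,u,v,.004).round(3).tolist() for u,v in[(306,178),(406,187),(403,210),(293,201)]])
print("rack",[onz(t,u,v,.004).round(3).tolist() for u,v in[(257,210),(345,188),(363,256),(276,281)]])
print("pin",onz(t,167.5,229,.075).round(3),onz(s,259,357,.075).round(3),tri([ray(t,167.5,229),ray(s,259,354)]).round(3))
for n,a,b,h in[("tube",(280,224),(296,237),.13),("cone",(336,208),(297.5,199),.135),("fl",(317,243),(328,219),.125)]:
    print(n,onz(t,*a,h).round(3),onz(s,*b,h).round(3),tri([ray(t,*a),ray(s,*b)]).round(3))
print("collar",onz(t,307.5,221,.04).round(3))
E
```

```text
mat corners [[0.633, -0.214, 0.004], [0.642, -0.352, 0.004], [0.355, -0.369, 0.004], [0.347, -0.232, 0.004]]
mat side [[0.628, -0.333, 0.004], [0.351, -0.361, 0.004], [0.344, -0.252, 0.004], [0.627, -0.215, 0.004]]
rack [[0.561, 0.128, 0.004], [0.618, -0.075, 0.004], [0.46, -0.12, 0.004], [0.398, 0.079, 0.004]]
pin [0.504 0.313 0.075] [0.502 0.317 0.075] [0.504 0.312 0.076]
tube [0.515 0.069 0.13 ] [0.518 0.074 0.13 ] [0.517 0.07  0.127]
cone [ 0.551 -0.046  0.135] [ 0.553 -0.044  0.135] [ 0.552 -0.045  0.134]
fl [ 0.478 -0.008  0.125] [ 0.476 -0.006  0.125] [ 0.477 -0.009  0.123]
collar [0.534 0.011 0.04 ]
```

Request:
drive_tool(rows=[{"dx": 9.15,"dy": -6.0,"dz": -1.2,"wz": 4.94,"hand": 85},{"dx": 9.15,"dy": -6.0,"dz": -1.2,"wz": 4.94,"hand": 85},{"dx": 9.15,"dy": -6.0,"dz": -1.2,"wz": 4.94,"hand": 85},{"dx": 9.15,"dy": -6.0,"dz": -1.2,"wz": 4.94,"hand": 85},{"dx": 9.15,"dy": -6.0,"dz": -1.2,"wz": 4.94,"hand": 85},{"dx": 9.15,"dy": -6.0,"dz": -1.2,"wz": 4.94,"hand": 85},{"dx": 9.15,"dy": -6.0,"dz": -1.2,"wz": 4.94,"hand": 85},{"dx": 9.15,"dy": -6.0,"dz": -1.2,"wz": 4.94,"hand": 85},{"dx": 9.15,"dy": -6.0,"dz": -1.2,"wz": 4.94,"hand": 85},{"dx": 9.15,"dy": -6.0,"dz": -1.2,"wz": 4.94,"hand": 85},{"dx": 9.15,"dy": -6.0,"dz": -1.2,"wz": 4.94,"hand": 85},{"dx": 9.15,"dy": -6.0,"dz": -1.2,"wz": 4.94,"hand": 85},{"dx": 9.15,"dy": -6.0,"dz": -1.2,"wz": 4.94,"hand": 85},{"dx": 9.15,"dy": -6.0,"dz": -1.2,"wz": 4.94,"hand": 85},{"dx": 9.15,"dy": -6.0,"dz": -1.2,"wz": 4.94,"hand": 85},{"dx": 9.15,"dy": -6.0,"dz": -1.2,"wz": 4.94,"hand": 85}])

```text
invalid input at $.rows[0]: expected keys dx, dy, dz, wx, wy, wz, hand
```

```bash
python3 - <<'E'
from h import *
o=bot.get_obs(); im=bot.camera("wrist"); cv2.imwrite("pics/w1.png",im[:,:,::-1])
print(o["clock"],o["eef_pos"],o["tool_rot"],o["joint_pos"].round(2) if hasattr(o["joint_pos"],"round") else o["joint_pos"])
np.save("o1.npy",o,allow_pickle=True)
k=cam("wrist",o)
for n,p in dict(tube=(.517,.070,.130),cone=(.552,-.045,.135),fl=(.477,-.009,.125),col=(.534,.011,.04)).items(): print(n,proj(k,p).round(1))
E
```

```text
0.85 [ 0.20926643 -0.45410312  0.24232712] [9.76781467e-01 2.14238104e-01 1.63565066e-05 1.62253776e-05] [-1.14  0.24  0.01  1.34  0.    1.57]
tube [ -909.5 -1441.2]
cone [ -487.6 -1376.9]
fl [-509.4 -921.4]
col [-230.7 -701. ]
```

View pics/w1.png

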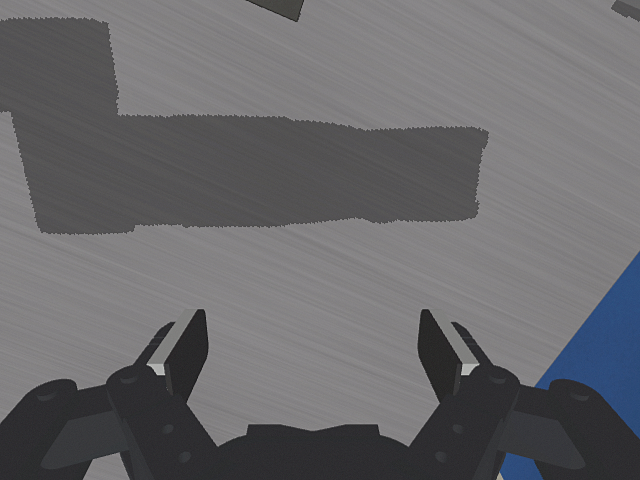

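The move was refused because every key is required. The wrist view shows only bench, so I'll resend it with all keys.

Request:
drive_tool(rows=[{"dx": 9.15,"dy": -6.0,"dz": -1.2,"wx": 0,"wy": 0,"wz": 4.94,"hand": 85},{"dx": 9.15,"dy": -6.0,"dz": -1.2,"wx": 0,"wy": 0,"wz": 4.94,"hand": 85},{"dx": 9.15,"dy": -6.0,"dz": -1.2,"wx": 0,"wy": 0,"wz": 4.94,"hand": 85},{"dx": 9.15,"dy": -6.0,"dz": -1.2,"wx": 0,"wy": 0,"wz": 4.94,"hand": 85},{"dx": 9.15,"dy": -6.0,"dz": -1.2,"wx": 0,"wy": 0,"wz": 4.94,"hand": 85},{"dx": 9.15,"dy": -6.0,"dz": -1.2,"wx": 0,"wy": 0,"wz": 4.94,"hand": 85},{"dx": 9.15,"dy": -6.0,"dz": -1.2,"wx": 0,"wy": 0,"wz": 4.94,"hand": 85},{"dx": 9.15,"dy": -6.0,"dz": -1.2,"wx": 0,"wy": 0,"wz": 4.94,"hand": 85},{"dx": 9.15,"dy": -6.0,"dz": -1.2,"wx": 0,"wy": 0,"wz": 4.94,"hand": 85},{"dx": 9.15,"dy": -6.0,"dz": -1.2,"wx": 0,"wy": 0,"wz": 4.94,"hand": 85},{"dx": 9.15,"dy": -6.0,"dz": -1.2,"wx": 0,"wy": 0,"wz": 4.94,"hand": 85},{"dx": 9.15,"dy": -6.0,"dz": -1.2,"wx": 0,"wy": 0,"wz": 4.94,"hand": 85},{"dx": 9.15,"dy": -6.0,"dz": -1.2,"wx": 0,"wy": 0,"wz": 4.94,"hand": 85},{"dx": 9.15,"dy": -6.0,"dz": -1.2,"wx": 0,"wy": 0,"wz": 4.94,"hand": 85},{"dx": 9.15,"dy": -6.0,"dz": -1.2,"wx": 0,"wy": 0,"wz": 4.94,"hand": 85},{"dx": 9.15,"dy": -6.0,"dz": -1.2,"wx": 0,"wy": 0,"wz": 4.94,"hand": 85}])

```text
clock: 2.5
eef_pos: [0.4985, 0.0032, 0.3024]
tool_rot: [1.0, 0.003, -0.0, -0.002]
ft_force: [0.3, 0.7, 0.1]
grip_width: 0.0851
grasp_force: 0.0
```

```bash
python3 - <<'E'
from h import *
o=bot.get_obs(); im=bot.camera("wrist"); cv2.imwrite("pics/w2.png",im[:,:,::-1])
print(o["clock"],o["eef_pos"],o["tool_rot"],o["joint_pos"],o["joint_vel"])
np.save("o2.npy",o,allow_pickle=True)
k=cam("wrist",o)
for n,p in dict(tube=(.517,.070,.130),cone=(.552,-.045,.135),fl=(.477,-.009,.125),col=(.534,.011,.04)).items(): print(n,proj(k,p).round(1))
E
```

```text
2.5 [0.49849995 0.00317341 0.30242269] [ 9.99994722e-01  2.59321314e-03 -1.11571118e-04 -1.95392255e-03] [0.00407272 0.22063536 0.13444905 1.48482738 0.00390817 3.14047851] [ 0.0020829   0.00157806  0.00537854 -0.00111616  0.00040396  0.00079967]
tube [233.8 196.3]
cone [373.7 155.2]
fl [326.6 240.5]
col [306.1 164.9]
```

View pics/w2.png

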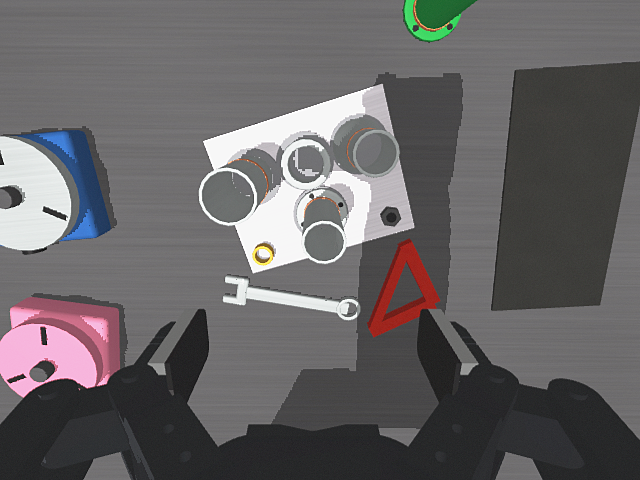

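In the w2 view:
- The tube is at (229,195), the cone at (373,153), the flanged part at (324,242) and the collar at (306,162).
- Possible mix-ups are the green flanged part at (432,15), which is not meant, the pink positioner at (45,370) against the blue one at (10,195), and the brass boss at (263,254) against the collar.
- By description I take the silver parts on the stand and the blue positioner.

Joint 6 is at its limit for yaw 0, so I'll use yaw 16°, which also matches the stand's axes.

```bash
cat >> h.py <<'E'
def go(p,yaw,o=None,base=None):
    "shift (units) and turn from the pose (pos,yaw deg) to p,yaw; tool down"
    b,by=base; c,s=np.cos(np.radians(by)),np.sin(np.radians(by)); d=(np.array(p)-b)/.05
    return np.round([d[0]*c+d[1]*s, d[0]*s-d[1]*c, -d[2], -(yaw-by)/5],3).tolist()
def yaw(o):
    m=R.from_quat(o["tool_rot"]).as_matrix(); return np.degrees(np.arctan2(m[1,0],m[0,0]))
E
python3 - <<'E'
from h import *
o=np.load("o2.npy",allow_pickle=True).item(); k=cam("wrist",o); t=cam("top"); s=cam("side")
for n,w,a,b in[("tube",(229,195),(280,224),(296,237)),("cone",(373,153),(336,208),(297.5,199)),("fl",(324,242),(317,243),(328,219))]:
    p=tri([ray(k,*w),ray(t,*a),ray(s,*b)]); print(n,p.round(4),onz(k,*w,p[2]).round(4))
print("collar",tri([ray(k,305.5,162),ray(t,307.5,221)]).round(4),onz(k,305.5,162,.04).round(4))
print("pin",onz(k,10,196,.075).round(4))
print("mat",[onz(k,u,v,.004).round(3).tolist() for u,v in[(515,71),(492,310),(600,305)]])
print("rack",[onz(k,u,v,.004).round(3).tolist() for u,v in[(203,141),(382,84),(413,227),(254,273)]])
im=cv2.imread("pics/w2.png")[60:290,170:430]; cv2.imwrite("pics/crop2.png",cv2.resize(im,None,fx=2.5,fy=2.5,interpolation=cv2.INTER_CUBIC))
E
```

```text
tube [0.5173 0.0718 0.1291] [0.5179 0.0742 0.1291]
cone [ 0.5528 -0.0452  0.134 ] [ 0.5536 -0.0445  0.134 ]
fl [ 0.4765 -0.0074  0.1243] [ 0.4753 -0.0068  0.1243]
collar [0.5355 0.0114 0.0253] [0.5371 0.0117 0.04  ]
pin [0.5052 0.3056 0.075 ]
mat [[0.631, -0.212, 0.004], [0.344, -0.233, 0.004], [0.353, -0.372, 0.004]]
rack [[0.556, 0.129, 0.004], [0.617, -0.071, 0.004], [0.457, -0.119, 0.004], [0.394, 0.078, 0.004]]
```

View pics/crop2.png

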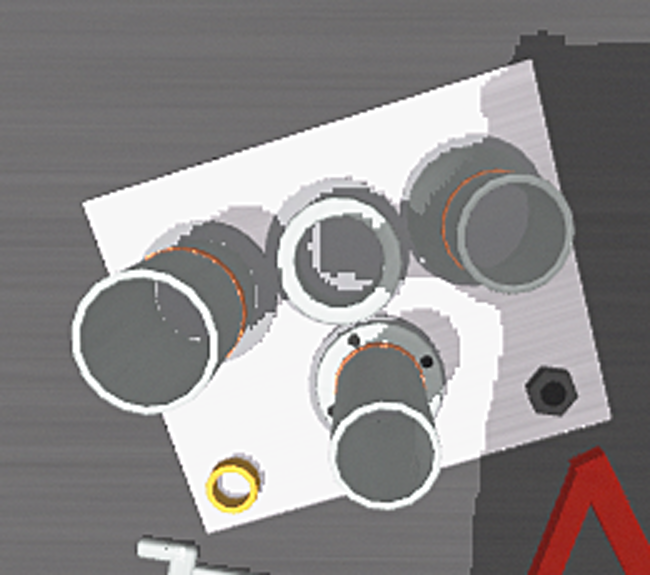

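The crop confirms the layout: cone on the right pad, tube on the left, flanged part with bolt holes in front, collar in the middle and brass boss at lower left. I'll start with the cone.

```bash
python3 - <<'E'
from h import *
o=bot.get_obs(); b=(o["eef_pos"],yaw(o)); print(go((.553,-.046,.20),16,base=b),"then",go((.553,-.046,.107),16,base=b))
b=((.553,-.046,.107),16); print("carry",go((.588,-.286,.167),16,base=b))
E
```

```text
[1.082, 0.992, 2.049, -3.138] then [1.082, 0.992, 3.909, -3.138]
carry [-0.65, 4.807, -1.2, 0.0]
```

Request:
drive_tool(rows=[{"dx": 1.08,"dy": 0.99,"dz": 2.05,"wx": 0,"wy": 0,"wz": -3.14,"hand": 70},{"dx": 1.08,"dy": 0.99,"dz": 2.05,"wx": 0,"wy": 0,"wz": -3.14,"hand": 70},{"dx": 1.08,"dy": 0.99,"dz": 2.05,"wx": 0,"wy": 0,"wz": -3.14,"hand": 70},{"dx": 1.08,"dy": 0.99,"dz": 2.05,"wx": 0,"wy": 0,"wz": -3.14,"hand": 70},{"dx": 1.08,"dy": 0.99,"dz": 2.05,"wx": 0,"wy": 0,"wz": -3.14,"hand": 70}])

```text
clock: 3.05
eef_pos: [0.553, -0.0447, 0.1996]
tool_rot: [0.99, 0.14, -0.0, -0.002]
ft_force: [0.1, -0.2, 0.4]
grip_width: 0.0701
grasp_force: 0.0
```

```bash
python3 - <<'E'
from h import *
o=bot.get_obs(); im=bot.camera("wrist"); cv2.imwrite("pics/w3.png",im[:,:,::-1])
k=cam("wrist",o); print(o["eef_pos"],yaw(o),o["joint_pos"][5],R.from_quat(o["tool_rot"]).as_matrix()[:,2])
for c in [(.553,-.046,.134),(.4755,-.007,.1243),(.517,.0735,.129)]: print(proj(k,c))
for th in (0,np.pi/2,np.pi,-np.pi/2):
    cv2.circle(im,tuple(int(x) for x in proj(k,(.553+.019*np.cos(th),-.046+.019*np.sin(th),.135)).round()),2,(255,0,0),-1)
cv2.imwrite("pics/w3.png",im[:,:,::-1])
E
```

```text
[ 0.55304944 -0.04465801  0.19960062] 16.052351300587233 2.7785651400074385 [-0.00130987  0.00445573 -0.99998922]
[315.43452379 264.14897616]
[225.66349461 348.73020066]
[105.81437372 262.91973366]
```

View pics/w3.png

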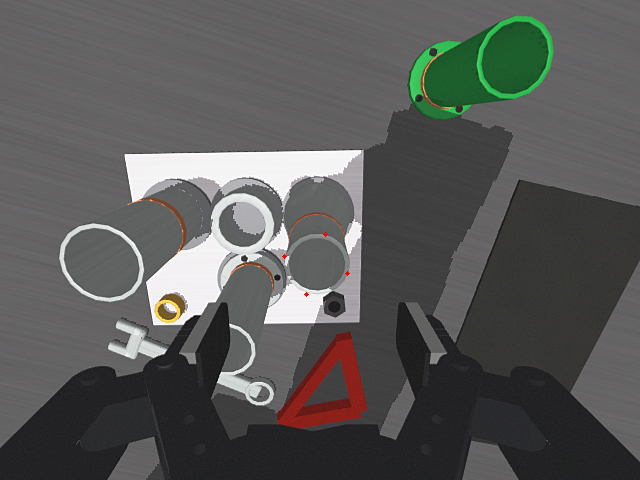

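The predicted rim points fall on the cone's rim at (317,264) to within a pixel or so, so I can descend and grip.

Request:
drive_tool(rows=[{"dx": 0,"dy": 0.02,"dz": 0.7,"wx": 0,"wy": 0,"wz": 0,"hand": 70},{"dx": 0,"dy": 0.02,"dz": 1.4,"wx": 0,"wy": 0,"wz": 0,"hand": 70},{"dx": 0,"dy": 0.02,"dz": 1.85,"wx": 0,"wy": 0,"wz": 0,"hand": 70},{"dx": 0,"dy": 0.02,"dz": 1.85,"wx": 0,"wy": 0,"wz": 0,"hand": 50},{"dx": 0,"dy": 0.02,"dz": 1.85,"wx": 0,"wy": 0,"wz": 0,"hand": 30},{"dx": 0,"dy": 0.02,"dz": 1.85,"wx": 0,"wy": 0,"wz": 0,"hand": 25},{"dx": 0,"dy": 0.02,"dz": 1.85,"wx": 0,"wy": 0,"wz": 0,"hand": 25},{"dx": 0,"dy": 0.02,"dz": 1.85,"wx": 0,"wy": 0,"wz": 0,"hand": 25},{"dx": 0,"dy": 0.02,"dz": 1.85,"wx": 0,"wy": 0,"wz": 0,"hand": 25},{"dx": 0,"dy": 0.02,"dz": 1.85,"wx": 0,"wy": 0,"wz": 0,"hand": 25}])

```text
clock: 4.1
eef_pos: [0.5555, -0.0446, 0.1096]
tool_rot: [0.99, 0.14, 0.003, -0.002]
ft_force: [-0.9, 0.3, 6.5]
grip_width: 0.0369
grasp_force: 60.7
```

Request:
drive_tool(rows=[{"dx": 0,"dy": 0,"dz": -0.3,"wx": 0,"wy": 0,"wz": 0,"hand": 25},{"dx": 0,"dy": 0,"dz": -0.8,"wx": 0,"wy": 0,"wz": 0,"hand": 25},{"dx": 0,"dy": 0,"dz": -1.2,"wx": 0,"wy": 0,"wz": 0,"hand": 25},{"dx": 0,"dy": 0,"dz": -1.2,"wx": 0,"wy": 0,"wz": 0,"hand": 25}])

```text
clock: 4.5
eef_pos: [0.5561, -0.045, 0.1705]
tool_rot: [0.99, 0.14, 0.004, -0.001]
ft_force: [0.5, 0.4, -1.1]
grip_width: 0.0363
grasp_force: 60.5
```

```bash
python3 - <<'E'
from h import *
o=bot.get_obs(); print(o["eef_pos"],yaw(o),R.from_quat(o["tool_rot"]).as_matrix()[:,2],o["grasp_force"],o["ft_force"])
print(go((.588,-.286,o["eef_pos"][2]),16,base=(o["eef_pos"],yaw(o))))
E
```

```text
[ 0.55611951 -0.04503764  0.17048491] 16.147580188653897 [ 0.00673997  0.00355329 -0.99997097] 60.53933132439852 [ 0.4599435   0.42940373 -1.12290235]
[-0.728, 4.806, -0.0, 0.03]
```

Request:
drive_tool(rows=[{"dx": -0.05,"dy": 0.3,"dz": 0,"wx": 0,"wy": 0,"wz": 0,"hand": 25},{"dx": -0.14,"dy": 0.9,"dz": 0,"wx": 0,"wy": 0,"wz": 0,"hand": 25},{"dx": -0.25,"dy": 1.6,"dz": 0,"wx": 0,"wy": 0,"wz": 0,"hand": 25},{"dx": -0.36,"dy": 2.4,"dz": 0,"wx": 0,"wy": 0,"wz": 0,"hand": 25},{"dx": -0.48,"dy": 3.2,"dz": 0,"wx": 0,"wy": 0,"wz": 0,"hand": 25},{"dx": -0.6,"dy": 3.9,"dz": 0,"wx": 0,"wy": 0,"wz": 0,"hand": 25},{"dx": -0.68,"dy": 4.5,"dz": 0,"wx": 0,"wy": 0,"wz": 0,"hand": 25},{"dx": -0.73,"dy": 4.8,"dz": 0,"wx": 0,"wy": 0,"wz": 0,"hand": 25},{"dx": -0.73,"dy": 4.8,"dz": 0.4,"wx": 0,"wy": 0,"wz": 0,"hand": 25},{"dx": -0.73,"dy": 4.8,"dz": 0.8,"wx": 0,"wy": 0,"wz": 0,"hand": 25},{"dx": -0.73,"dy": 4.8,"dz": 1.1,"wx": 0,"wy": 0,"wz": 0,"hand": 25},{"dx": -0.73,"dy": 4.8,"dz": 1.2,"wx": 0,"wy": 0,"wz": 0,"hand": 25},{"dx": -0.73,"dy": 4.8,"dz": 1.2,"wx": 0,"wy": 0,"wz": 0,"hand": 25}])

```text
clock: 5.8
eef_pos: [0.5846, -0.2847, 0.1049]
tool_rot: [0.99, 0.141, -0.001, -0.003]
ft_force: [-0.1, -0.6, -2.1]
grip_width: 0.0368
grasp_force: 60.6
```

```bash
python3 - <<'E'
from h import *
o=bot.get_obs(); print(o["eef_pos"],yaw(o),R.from_quat(o["tool_rot"]).as_matrix()[:,2],o["ft_force"])
im=bot.camera("side");cv2.imwrite("pics/s3.png",cv2.resize(im[120:330,200:480,::-1],None,fx=2.5,fy=2.5))
E
```

```text
[ 0.58460104 -0.28473904  0.10487889] 16.167849207470766 [-0.00260093  0.00550943 -0.99998144] [-0.0579186  -0.59681184 -2.10926549]
```

View pics/s3.png

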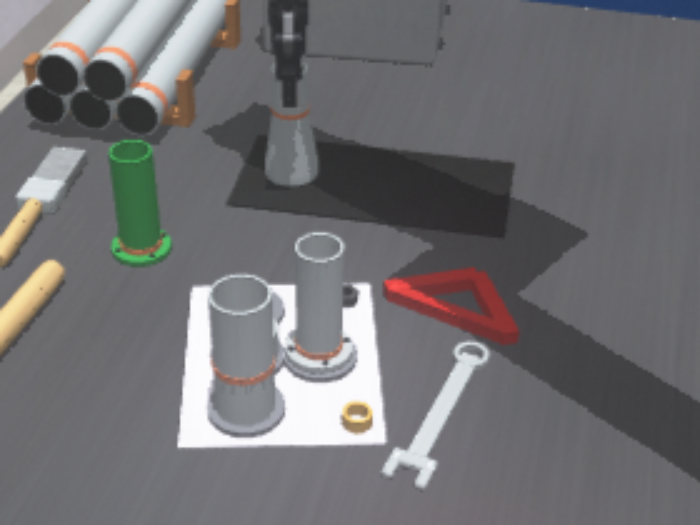

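The cone is upright over the far end of the mat at crop (292,160), about 1 mm above it. I'll lower the last bit and release.

Request:
drive_tool(rows=[{"dx": 0,"dy": 0,"dz": 0,"wx": 0,"wy": 0,"wz": 0,"hand": 25},{"dx": 0,"dy": 0,"dz": 0.02,"wx": 0,"wy": 0,"wz": 0,"hand": 25},{"dx": 0,"dy": 0,"dz": 0.03,"wx": 0,"wy": 0,"wz": 0,"hand": 25}])

```text
clock: 6.15
eef_pos: [0.5858, -0.2852, 0.1048]
tool_rot: [0.99, 0.141, 0.0, -0.002]
ft_force: [0.2, -0.2, -2.1]
grip_width: 0.0369
grasp_force: 60.6
```

Request:
drive_tool(rows=[{"dx": 0,"dy": 0,"dz": 0,"wx": 0,"wy": 0,"wz": 0,"hand": 25},{"dx": 0,"dy": 0,"dz": 0,"wx": 0,"wy": 0,"wz": 0,"hand": 45},{"dx": 0,"dy": 0,"dz": 0,"wx": 0,"wy": 0,"wz": 0,"hand": 70},{"dx": 0,"dy": 0,"dz": 0,"wx": 0,"wy": 0,"wz": 0,"hand": 70},{"dx": 0,"dy": 0,"dz": 0,"wx": 0,"wy": 0,"wz": 0,"hand": 70}])

```text
clock: 6.65
eef_pos: [0.5858, -0.2854, 0.105]
tool_rot: [0.99, 0.14, 0.001, -0.002]
ft_force: [-0.4, 0.4, 1.1]
grip_width: 0.0699
grasp_force: 0.0
```

```bash
python3 - <<'E'
from h import *
o=bot.get_obs(); p,y=o["eef_pos"],yaw(o); print(p,y,R.from_quat(o["tool_rot"]).as_matrix()[:,2],o["grip_width"],o["ft_force"])
print("up",-2*1, "to fl",go((.4755,-.007,.20),16,base=(p,y)))
E
```

```text
[ 0.58583409 -0.28535881  0.10500378] 16.151902092208644 [ 6.38766160e-04  3.78405421e-03 -9.99992636e-01] 0.06987491893828288 [-0.38390545  0.42925419  1.05954529]
up -2 to fl [-0.571, -5.961, -1.9, 0.03]
```

Request:
drive_tool(rows=[{"dx": 0,"dy": 0,"dz": -0.5,"wx": 0,"wy": 0,"wz": 0,"hand": 70},{"dx": 0,"dy": 0,"dz": -1.2,"wx": 0,"wy": 0,"wz": 0,"hand": 70},{"dx": 0,"dy": 0,"dz": -1.9,"wx": 0,"wy": 0,"wz": 0,"hand": 70},{"dx": -0.57,"dy": -5.96,"dz": -1.9,"wx": 0,"wy": 0,"wz": 0,"hand": 70},{"dx": -0.57,"dy": -5.96,"dz": -1.9,"wx": 0,"wy": 0,"wz": 0,"hand": 70},{"dx": -0.57,"dy": -5.96,"dz": -1.9,"wx": 0,"wy": 0,"wz": 0,"hand": 70},{"dx": -0.57,"dy": -5.96,"dz": -1.9,"wx": 0,"wy": 0,"wz": 0,"hand": 70},{"dx": -0.57,"dy": -5.96,"dz": -1.9,"wx": 0,"wy": 0,"wz": 0,"hand": 70},{"dx": -0.57,"dy": -5.96,"dz": -1.9,"wx": 0,"wy": 0,"wz": 0,"hand": 70},{"dx": -0.57,"dy": -5.96,"dz": -1.9,"wx": 0,"wy": 0,"wz": 0,"hand": 70},{"dx": -0.57,"dy": -5.96,"dz": -1.9,"wx": 0,"wy": 0,"wz": 0,"hand": 70},{"dx": -0.57,"dy": -5.96,"dz": -1.9,"wx": 0,"wy": 0,"wz": 0,"hand": 70}])

```text
clock: 7.85
eef_pos: [0.476, -0.008, 0.2011]
tool_rot: [0.99, 0.14, 0.001, -0.002]
ft_force: [-0.2, -0.5, -0.4]
grip_width: 0.0698
grasp_force: 0.0
```

```bash
python3 - <<'E'
from h import *
o=bot.get_obs(); p,y=o["eef_pos"],yaw(o); print(p,y,o["joint_vel"])
im=bot.camera("wrist"); k=cam("wrist",o)
print("down",go((.4755,-.007,.098),16,base=(p,y)))
for c,r in[((.4755,-.007,.125),.0205),((.517,.0735,.13),.025)]:
  for th in np.arange(8)*np.pi/4:
    cv2.circle(im,tuple(int(x) for x in proj(k,(c[0]+r*np.cos(th),c[1]+r*np.sin(th),c[2])).round()),2,(255,0,0),-1)
cv2.imwrite("pics/w4.png",im[:,:,::-1])
E
```

```text
[ 0.47602651 -0.00801219  0.20109871] 16.111975736224785 [-0.02206106  0.00993052  0.00390383  0.00125283  0.00269308  0.00155227]
down [-0.004, -0.022, 2.062, 0.022]
```

View pics/w4.png

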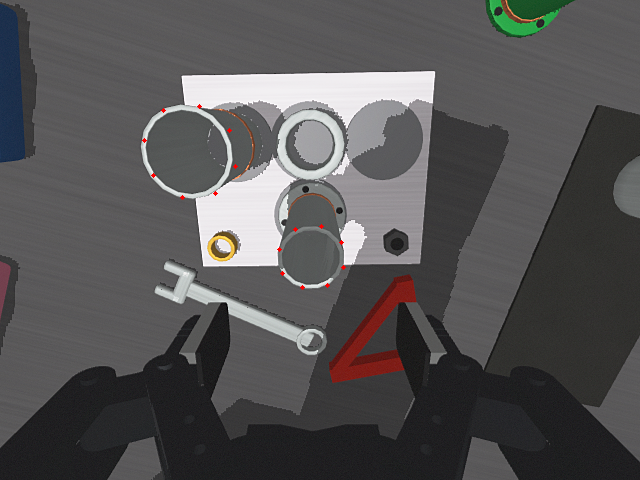

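The overlay fits the flanged rim at (311,257) and the tube rim at (188,152). Next I'll grip the flanged part.

Request:
drive_tool(rows=[{"dx": 0,"dy": 0,"dz": 0.7,"wx": 0,"wy": 0,"wz": 0,"hand": 70},{"dx": 0,"dy": 0,"dz": 1.4,"wx": 0,"wy": 0,"wz": 0,"hand": 70},{"dx": 0,"dy": 0,"dz": 1.9,"wx": 0,"wy": 0,"wz": 0,"hand": 70},{"dx": 0,"dy": 0,"dz": 2.06,"wx": 0,"wy": 0,"wz": 0,"hand": 70},{"dx": 0,"dy": 0,"dz": 2.06,"wx": 0,"wy": 0,"wz": 0,"hand": 50},{"dx": 0,"dy": 0,"dz": 2.06,"wx": 0,"wy": 0,"wz": 0,"hand": 35},{"dx": 0,"dy": 0,"dz": 2.06,"wx": 0,"wy": 0,"wz": 0,"hand": 30},{"dx": 0,"dy": 0,"dz": 2.06,"wx": 0,"wy": 0,"wz": 0,"hand": 30},{"dx": 0,"dy": 0,"dz": 2.06,"wx": 0,"wy": 0,"wz": 0,"hand": 30},{"dx": 0,"dy": 0,"dz": 2.06,"wx": 0,"wy": 0,"wz": 0,"hand": 30}])

```text
clock: 8.9
eef_pos: [0.4764, -0.007, 0.0989]
tool_rot: [0.99, 0.141, 0.002, -0.002]
ft_force: [-0.5, -0.6, 4.5]
grip_width: 0.0401
grasp_force: 61.0
```

Request:
drive_tool(rows=[{"dx": 0,"dy": 0,"dz": -0.3,"wx": 0,"wy": 0,"wz": 0,"hand": 30},{"dx": 0,"dy": 0,"dz": -0.8,"wx": 0,"wy": 0,"wz": 0,"hand": 30},{"dx": 0,"dy": 0,"dz": -1.2,"wx": 0,"wy": 0,"wz": 0,"hand": 30},{"dx": -0.18,"dy": 0.3,"dz": -1.2,"wx": 0,"wy": 0,"wz": 0,"hand": 30},{"dx": -0.54,"dy": 0.9,"dz": -1.2,"wx": 0,"wy": 0,"wz": 0,"hand": 30},{"dx": -0.96,"dy": 1.6,"dz": -1.2,"wx": 0,"wy": 0,"wz": 0,"hand": 30},{"dx": -1.44,"dy": 2.4,"dz": -1.2,"wx": 0,"wy": 0,"wz": 0,"hand": 30},{"dx": -1.92,"dy": 3.2,"dz": -1.2,"wx": 0,"wy": 0,"wz": 0,"hand": 30},{"dx": -2.4,"dy": 4.0,"dz": -1.2,"wx": 0,"wy": 0,"wz": 0,"hand": 30},{"dx": -2.8,"dy": 4.7,"dz": -1.2,"wx": 0,"wy": 0,"wz": 0,"hand": 30},{"dx": -3.0,"dy": 5.05,"dz": -1.2,"wx": 0,"wy": 0,"wz": 0,"hand": 30},{"dx": -3.08,"dy": 5.15,"dz": -1.2,"wx": 0,"wy": 0,"wz": 0,"hand": 30},{"dx": -3.08,"dy": 5.15,"dz": -0.8,"wx": 0,"wy": 0,"wz": 0,"hand": 30},{"dx": -3.08,"dy": 5.15,"dz": -0.4,"wx": 0,"wy": 0,"wz": 0,"hand": 30},{"dx": -3.08,"dy": 5.15,"dz": -0.1,"wx": 0,"wy": 0,"wz": 0,"hand": 30},{"dx": -3.08,"dy": 5.15,"dz": 0,"wx": 0,"wy": 0,"wz": 0,"hand": 30},{"dx": -3.08,"dy": 5.15,"dz": 0.02,"wx": 0,"wy": 0,"wz": 0,"hand": 30},{"dx": -3.08,"dy": 5.15,"dz": 0.02,"wx": 0,"wy": 0,"wz": 0,"hand": 30}])

```text
clock: 10.7
eef_pos: [0.3995, -0.2968, 0.096]
tool_rot: [0.99, 0.141, 0.001, -0.002]
ft_force: [0.7, 0.1, -2.1]
grip_width: 0.0404
grasp_force: 61.1
```

Request:
drive_tool(rows=[{"dx": 0,"dy": 0,"dz": 0.03,"wx": 0,"wy": 0,"wz": 0,"hand": 30},{"dx": 0,"dy": 0,"dz": 0.055,"wx": 0,"wy": 0,"wz": 0,"hand": 30},{"dx": 0,"dy": 0,"dz": 0.055,"wx": 0,"wy": 0,"wz": 0,"hand": 30},{"dx": 0,"dy": 0,"dz": 0.055,"wx": 0,"wy": 0,"wz": 0,"hand": 30}])

```text
clock: 11.1
eef_pos: [0.3991, -0.2972, 0.0931]
tool_rot: [0.99, 0.14, 0.0, -0.002]
ft_force: [0.0, -0.4, -1.4]
grip_width: 0.0401
grasp_force: 61.1
```

Request:
drive_tool(rows=[{"dx": 0,"dy": 0,"dz": 0,"wx": 0,"wy": 0,"wz": 0,"hand": 45},{"dx": 0,"dy": 0,"dz": 0,"wx": 0,"wy": 0,"wz": 0,"hand": 70},{"dx": 0,"dy": 0,"dz": 0,"wx": 0,"wy": 0,"wz": 0,"hand": 70},{"dx": 0,"dy": 0,"dz": 0,"wx": 0,"wy": 0,"wz": 0,"hand": 70}])

```text
clock: 11.5
eef_pos: [0.3992, -0.2972, 0.093]
tool_rot: [0.99, 0.14, 0.0, -0.002]
ft_force: [0.4, -0.5, -0.6]
grip_width: 0.0699
grasp_force: 0.0
```

```bash
python3 - <<'E'
from h import *
o=bot.get_obs(); p,y=o["eef_pos"],yaw(o); print(p,y,o["grip_width"],o["ft_force"])
print("to tube",go((.517,.0735,.20),16,base=(p,y)),"tube->mid slot",go((.494,-.292,.1),16,base=((.517,.0735,.1),16)))
E
```

```text
[ 0.39917408 -0.29719028  0.0930009 ] 16.15167653614715 0.06986744668276403 [ 0.35113883 -0.50357067 -0.60975817]
to tube [4.326, -6.466, -2.14, 0.03] tube->mid slot [-2.457, 6.9, -0.0, 0.0]
```

Request:
drive_tool(rows=[{"dx": 0,"dy": 0,"dz": -0.6,"wx": 0,"wy": 0,"wz": 0,"hand": 75},{"dx": 0,"dy": 0,"dz": -1.4,"wx": 0,"wy": 0,"wz": 0,"hand": 75},{"dx": 0,"dy": 0,"dz": -2.14,"wx": 0,"wy": 0,"wz": 0,"hand": 75},{"dx": 4.33,"dy": -6.47,"dz": -2.14,"wx": 0,"wy": 0,"wz": 0,"hand": 75},{"dx": 4.33,"dy": -6.47,"dz": -2.14,"wx": 0,"wy": 0,"wz": 0,"hand": 75},{"dx": 4.33,"dy": -6.47,"dz": -2.14,"wx": 0,"wy": 0,"wz": 0,"hand": 75},{"dx": 4.33,"dy": -6.47,"dz": -2.14,"wx": 0,"wy": 0,"wz": 0,"hand": 75},{"dx": 4.33,"dy": -6.47,"dz": -2.14,"wx": 0,"wy": 0,"wz": 0,"hand": 75},{"dx": 4.33,"dy": -6.47,"dz": -2.14,"wx": 0,"wy": 0,"wz": 0,"hand": 75},{"dx": 4.33,"dy": -6.47,"dz": -2.14,"wx": 0,"wy": 0,"wz": 0,"hand": 75},{"dx": 4.33,"dy": -6.47,"dz": -2.14,"wx": 0,"wy": 0,"wz": 0,"hand": 75},{"dx": 4.33,"dy": -6.47,"dz": -2.14,"wx": 0,"wy": 0,"wz": 0,"hand": 75},{"dx": 4.33,"dy": -6.47,"dz": -2.14,"wx": 0,"wy": 0,"wz": 0,"hand": 75},{"dx": 4.33,"dy": -6.47,"dz": -2.14,"wx": 0,"wy": 0,"wz": 0,"hand": 75},{"dx": 4.33,"dy": -6.47,"dz": -2.14,"wx": 0,"wy": 0,"wz": 0,"hand": 75}])

```text
clock: 13.0
eef_pos: [0.5167, 0.0722, 0.2014]
tool_rot: [0.99, 0.14, 0.0, -0.002]
ft_force: [0.2, -0.2, -0.2]
grip_width: 0.0754
grasp_force: 0.0
```

Request:
drive_tool(rows=[{"dx": 0.01,"dy": -0.02,"dz": 0.5,"wx": 0,"wy": 0,"wz": 0,"hand": 75},{"dx": 0.01,"dy": -0.02,"dz": 1.1,"wx": 0,"wy": 0,"wz": 0,"hand": 75},{"dx": 0.01,"dy": -0.02,"dz": 1.7,"wx": 0,"wy": 0,"wz": 0,"hand": 75},{"dx": 0.01,"dy": -0.02,"dz": 1.98,"wx": 0,"wy": 0,"wz": 0,"hand": 75},{"dx": 0.01,"dy": -0.02,"dz": 1.98,"wx": 0,"wy": 0,"wz": 0,"hand": 60},{"dx": 0.01,"dy": -0.02,"dz": 1.98,"wx": 0,"wy": 0,"wz": 0,"hand": 45},{"dx": 0.01,"dy": -0.02,"dz": 1.98,"wx": 0,"wy": 0,"wz": 0,"hand": 38},{"dx": 0.01,"dy": -0.02,"dz": 1.98,"wx": 0,"wy": 0,"wz": 0,"hand": 38},{"dx": 0.01,"dy": -0.02,"dz": 1.98,"wx": 0,"wy": 0,"wz": 0,"hand": 38},{"dx": 0.01,"dy": -0.02,"dz": 1.98,"wx": 0,"wy": 0,"wz": 0,"hand": 38}])

```text
clock: 14.0
eef_pos: [0.5175, 0.075, 0.1028]
tool_rot: [0.99, 0.141, 0.001, -0.002]
ft_force: [-0.0, 0.4, -1.6]
grip_width: 0.0481
grasp_force: 61.9
```

Request:
drive_tool(rows=[{"dx": 0,"dy": 0,"dz": -0.3,"wx": 0,"wy": 0,"wz": 0,"hand": 38},{"dx": 0,"dy": 0,"dz": -0.8,"wx": 0,"wy": 0,"wz": 0,"hand": 38},{"dx": 0,"dy": 0,"dz": -1.3,"wx": 0,"wy": 0,"wz": 0,"hand": 38},{"dx": -0.11,"dy": 0.3,"dz": -1.4,"wx": 0,"wy": 0,"wz": 0,"hand": 38},{"dx": -0.32,"dy": 0.9,"dz": -1.4,"wx": 0,"wy": 0,"wz": 0,"hand": 38},{"dx": -0.6,"dy": 1.7,"dz": -1.4,"wx": 0,"wy": 0,"wz": 0,"hand": 38},{"dx": -0.89,"dy": 2.5,"dz": -1.4,"wx": 0,"wy": 0,"wz": 0,"hand": 38},{"dx": -1.17,"dy": 3.3,"dz": -1.4,"wx": 0,"wy": 0,"wz": 0,"hand": 38},{"dx": -1.46,"dy": 4.1,"dz": -1.4,"wx": 0,"wy": 0,"wz": 0,"hand": 38},{"dx": -1.74,"dy": 4.9,"dz": -1.4,"wx": 0,"wy": 0,"wz": 0,"hand": 38},{"dx": -2.03,"dy": 5.7,"dz": -1.4,"wx": 0,"wy": 0,"wz": 0,"hand": 38},{"dx": -2.28,"dy": 6.4,"dz": -1.4,"wx": 0,"wy": 0,"wz": 0,"hand": 38},{"dx": -2.42,"dy": 6.8,"dz": -1.4,"wx": 0,"wy": 0,"wz": 0,"hand": 38},{"dx": -2.46,"dy": 6.9,"dz": -1.3,"wx": 0,"wy": 0,"wz": 0,"hand": 38},{"dx": -2.46,"dy": 6.9,"dz": -0.8,"wx": 0,"wy": 0,"wz": 0,"hand": 38},{"dx": -2.46,"dy": 6.9,"dz": -0.4,"wx": 0,"wy": 0,"wz": 0,"hand": 38},{"dx": -2.46,"dy": 6.9,"dz": -0.1,"wx": 0,"wy": 0,"wz": 0,"hand": 38},{"dx": -2.46,"dy": 6.9,"dz": 0,"wx": 0,"wy": 0,"wz": 0,"hand": 38},{"dx": -2.46,"dy": 6.9,"dz": 0.02,"wx": 0,"wy": 0,"wz": 0,"hand": 38},{"dx": -2.46,"dy": 6.9,"dz": 0.02,"wx": 0,"wy": 0,"wz": 0,"hand": 38}])

```text
clock: 16.0
eef_pos: [0.4956, -0.2903, 0.1004]
tool_rot: [0.99, 0.141, 0.001, -0.002]
ft_force: [-0.5, -0.1, -2.4]
grip_width: 0.0481
grasp_force: 62.5
```

Bottom is now about 3.6 mm above the mat, so I'll lower 3.3 mm.

Request:
drive_tool(rows=[{"dx": 0,"dy": 0,"dz": 0.03,"wx": 0,"wy": 0,"wz": 0,"hand": 38},{"dx": 0,"dy": 0,"dz": 0.065,"wx": 0,"wy": 0,"wz": 0,"hand": 38},{"dx": 0,"dy": 0,"dz": 0.065,"wx": 0,"wy": 0,"wz": 0,"hand": 38},{"dx": 0,"dy": 0,"dz": 0.065,"wx": 0,"wy": 0,"wz": 0,"hand": 38},{"dx": 0,"dy": 0,"dz": 0.065,"wx": 0,"wy": 0,"wz": 0,"hand": 55},{"dx": 0,"dy": 0,"dz": 0.065,"wx": 0,"wy": 0,"wz": 0,"hand": 75},{"dx": 0,"dy": 0,"dz": 0.065,"wx": 0,"wy": 0,"wz": 0,"hand": 75},{"dx": 0,"dy": 0,"dz": 0.065,"wx": 0,"wy": 0,"wz": 0,"hand": 75}])

```text
clock: 16.8
eef_pos: [0.4952, -0.2908, 0.0969]
tool_rot: [0.99, 0.14, 0.0, -0.002]
ft_force: [0.5, -0.5, 0.5]
grip_width: 0.0749
grasp_force: 0.0
```

```bash
python3 - <<'E'
from h import *
o=bot.get_obs(); p,y=o["eef_pos"],yaw(o); print(p,y,o["grip_width"],o["ft_force"])
print("collar view",go((.50,.012,.22),40,base=(p,y)))
E
```

```text
[ 0.49519259 -0.29076067  0.09685998] 16.149041609574127 0.07491841214232922 [ 0.47629843 -0.5351046   0.45878751]
collar view [1.777, -5.79, -2.463, -4.77]
```

Request:
drive_tool(rows=[{"dx": 0,"dy": 0,"dz": -0.6,"wx": 0,"wy": 0,"wz": 0,"hand": 75},{"dx": 0,"dy": 0,"dz": -1.46,"wx": 0,"wy": 0,"wz": 0,"hand": 75},{"dx": 0,"dy": 0,"dz": -1.46,"wx": 0,"wy": 0,"wz": 0,"hand": 75},{"dx": 2.45,"dy": -5.6,"dz": -1.46,"wx": 0,"wy": 0,"wz": -4.77,"hand": 75},{"dx": 2.45,"dy": -5.6,"dz": -1.46,"wx": 0,"wy": 0,"wz": -4.77,"hand": 75},{"dx": 2.45,"dy": -5.6,"dz": -1.46,"wx": 0,"wy": 0,"wz": -4.77,"hand": 75},{"dx": 2.45,"dy": -5.6,"dz": -1.46,"wx": 0,"wy": 0,"wz": -4.77,"hand": 75},{"dx": 2.45,"dy": -5.6,"dz": -1.46,"wx": 0,"wy": 0,"wz": -4.77,"hand": 75},{"dx": 2.45,"dy": -5.6,"dz": -1.46,"wx": 0,"wy": 0,"wz": -4.77,"hand": 75},{"dx": 2.45,"dy": -5.6,"dz": -1.46,"wx": 0,"wy": 0,"wz": -4.77,"hand": 75},{"dx": 2.45,"dy": -5.6,"dz": -1.46,"wx": 0,"wy": 0,"wz": -4.77,"hand": 75},{"dx": 2.45,"dy": -5.6,"dz": -1.46,"wx": 0,"wy": 0,"wz": -4.77,"hand": 75},{"dx": 2.45,"dy": -5.6,"dz": -1.46,"wx": 0,"wy": 0,"wz": -4.77,"hand": 75}])

```text
clock: 18.1
eef_pos: [0.5347, 0.0105, 0.1708]
tool_rot: [0.94, 0.341, 0.001, -0.002]
ft_force: [-0.4, -0.2, -0.2]
grip_width: 0.0751
grasp_force: 0.0
```

```bash
python3 - <<'E'
from h import *
o=bot.get_obs(); p,y=o["eef_pos"],yaw(o); im=bot.camera("wrist"); k=cam("wrist",o)
print(o["clock"],p,y,o["joint_pos"][5],np.abs(o["joint_vel"]).max(),R.from_quat(o["tool_rot"]).as_matrix()[:,2])
c=(.535,.0125,.04); print(proj(k,c))
print("down",go((.535,.0125,.026),40,base=(p,y)))
for r in(.027,.019):
  for th in np.arange(8)*np.pi/4:
    cv2.circle(im,tuple(int(x) for x in proj(k,(c[0]+r*np.cos(th),c[1]+r*np.sin(th),c[2])).round()),2,(255,0,0),-1)
t=bot.camera("top"); t=cv2.resize(t[170:320,390:490],(400,600))[:480]
cv2.imwrite("pics/w5.png",np.hstack([cv2.resize(im,(400,480))[:,:],t])[:,:,::-1])
E
```

```text
18.1 [0.53467013 0.01052762 0.17075612] 39.865996661824845 2.4634336466159317 0.008345498303826271 [-2.49352344e-04  3.74381814e-03 -9.99992961e-01]
[312.36676468 230.60207832]
down [0.03, -0.026, 2.895, -0.027]
```

View pics/w5.png

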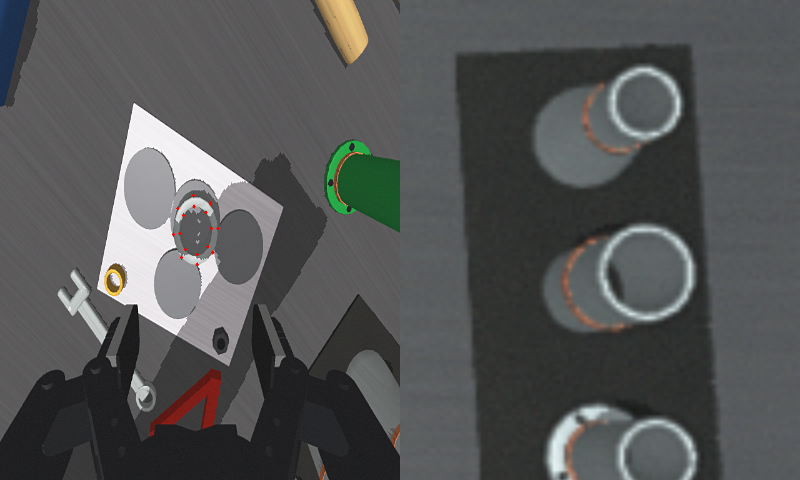

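All three parts stand on the mat with clear space between them, and the overlay sits on the collar at (195,231). Now I'll grip the collar.

Request:
drive_tool(rows=[{"dx": 0.03,"dy": -0.03,"dz": 0.8,"wx": 0,"wy": 0,"wz": 0,"hand": 75},{"dx": 0.03,"dy": -0.03,"dz": 1.6,"wx": 0,"wy": 0,"wz": 0,"hand": 75},{"dx": 0.03,"dy": -0.03,"dz": 2.4,"wx": 0,"wy": 0,"wz": 0,"hand": 75},{"dx": 0.03,"dy": -0.03,"dz": 2.8,"wx": 0,"wy": 0,"wz": 0,"hand": 75},{"dx": 0.03,"dy": -0.03,"dz": 2.86,"wx": 0,"wy": 0,"wz": 0,"hand": 65},{"dx": 0.03,"dy": -0.03,"dz": 2.86,"wx": 0,"wy": 0,"wz": 0,"hand": 52},{"dx": 0.03,"dy": -0.03,"dz": 2.86,"wx": 0,"wy": 0,"wz": 0,"hand": 42},{"dx": 0.03,"dy": -0.03,"dz": 2.86,"wx": 0,"wy": 0,"wz": 0,"hand": 42},{"dx": 0.03,"dy": -0.03,"dz": 2.86,"wx": 0,"wy": 0,"wz": 0,"hand": 42},{"dx": 0.03,"dy": -0.03,"dz": 2.86,"wx": 0,"wy": 0,"wz": 0,"hand": 42}])

```text
clock: 19.2
eef_pos: [0.5355, 0.0149, 0.0286]
tool_rot: [0.94, 0.342, 0.001, -0.002]
ft_force: [0.7, 0.2, -2.6]
grip_width: 0.0528
grasp_force: 63.0
```

Request:
drive_tool(rows=[{"dx": 0,"dy": 0,"dz": -0.4,"wx": 0,"wy": 0,"wz": 0,"hand": 42},{"dx": 0,"dy": 0,"dz": -1.2,"wx": 0,"wy": 0,"wz": 0,"hand": 42},{"dx": 0,"dy": 0,"dz": -2.0,"wx": 0,"wy": 0,"wz": 0,"hand": 42},{"dx": 0,"dy": 0,"dz": -2.6,"wx": 0,"wy": 0,"wz": 0,"hand": 42},{"dx": 0,"dy": 0,"dz": -2.8,"wx": 0,"wy": 0,"wz": 0,"hand": 42},{"dx": 0,"dy": 0,"dz": -2.8,"wx": 0,"wy": 0,"wz": 0,"hand": 42}])

```text
clock: 19.8
eef_pos: [0.5361, 0.0143, 0.1694]
tool_rot: [0.94, 0.342, 0.002, -0.001]
ft_force: [0.1, 0.7, -2.5]
grip_width: 0.0526
grasp_force: 63.6
```

```bash
python3 - <<'E'
from h import *
o=bot.get_obs(); p,y=o["eef_pos"],yaw(o); im=bot.camera("wrist"); cv2.imwrite("pics/w6.png",im[:,:,::-1]); k=cam("wrist",o)
print(p,y,o["grip_width"],o["grasp_force"])
# pin from the wrist if visible, and top again
print(proj(k,(.504,.311,.075)), "pin approx move (z keep)",go((.504,.311,p[2]),40,base=(p,y)))
E
```

```text
[0.53605467 0.01431103 0.16936997] 40.01015680487421 0.05258745057094638 63.60996820963919
[-163.37834884  -55.88011535] pin approx move (z keep) [3.324, -4.957, -0.0, 0.002]
```

Request:
drive_tool(rows=[{"dx": 0.15,"dy": -0.4,"dz": 0,"wx": 0,"wy": 0,"wz": 0,"hand": 42},{"dx": 0.5,"dy": -1.2,"dz": 0,"wx": 0,"wy": 0,"wz": 0,"hand": 42},{"dx": 0.8,"dy": -2.1,"dz": 0,"wx": 0,"wy": 0,"wz": 0,"hand": 42},{"dx": 1.1,"dy": -3.0,"dz": 0,"wx": 0,"wy": 0,"wz": 0,"hand": 42},{"dx": 1.5,"dy": -3.9,"dz": 0,"wx": 0,"wy": 0,"wz": 0,"hand": 42},{"dx": 1.8,"dy": -4.6,"dz": 0,"wx": 0,"wy": 0,"wz": 0,"hand": 42},{"dx": 1.92,"dy": -4.96,"dz": 0,"wx": 0,"wy": 0,"wz": 0,"hand": 42},{"dx": 1.92,"dy": -4.96,"dz": 0,"wx": 0,"wy": 0,"wz": 0,"hand": 42},{"dx": 1.92,"dy": -4.96,"dz": 0,"wx": 0,"wy": 0,"wz": 0,"hand": 42}])

```text
clock: 20.75
eef_pos: [0.4478, 0.2653, 0.1666]
tool_rot: [0.939, 0.343, -0.001, -0.001]
ft_force: [-0.0, -0.5, -1.4]
grip_width: 0.0525
grasp_force: 63.7
```

```bash
python3 - <<'E'
from h import *
o=bot.get_obs(); p,y=o["eef_pos"],yaw(o); im=bot.camera("wrist"); k=cam("wrist",o); np.save("o7.npy",o,allow_pickle=True)
cv2.imwrite("pics/w7.png",im[:,:,::-1]); print(p,y,proj(k,(.504,.311,.075)))
E
```

```text
[0.44782919 0.2653295  0.16664908] 40.068826277981 [316.5228427  132.17934764]
```

View pics/w7.png

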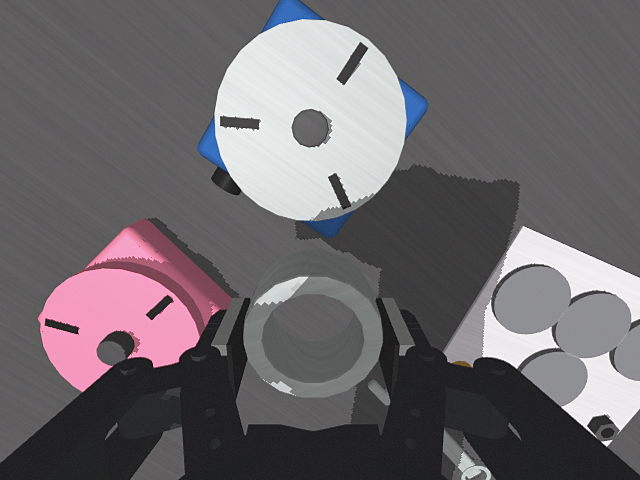

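The pin top is at (309.5,128) on the blue positioner. The held collar's upper rim centre is at (313,336).

```bash
python3 - <<'E'
from h import *
o=np.load("o7.npy",allow_pickle=True).item(); k=cam("wrist",o); p,y=o["eef_pos"],yaw(o)
pin=onz(k,309.5,128,.075); tab=onz(k,311,120,.06); print(pin.round(4),tab.round(4),tri([ray(k,309.5,128),ray(cam("top"),167.5,229)]).round(4))
col=onz(k,313,336,p[2]+.0114); print("col-tcp",(col-p).round(4))
t=(pin+tab)/2
print(go((t[0],t[1],.120),40,base=(p,y)),"then z",.0786)
E
```

```text
[0.5031 0.3157 0.075 ] [0.5071 0.318  0.06  ] [0.5041 0.3152 0.0672]
col-tcp [0.0003 0.0009 0.0114]
[1.54, -0.051, 0.933, 0.014] then z 0.0786
```

Request:
drive_tool(rows=[{"dx": 0.5,"dy": -0.02,"dz": 0,"wx": 0,"wy": 0,"wz": 0,"hand": 42},{"dx": 1.1,"dy": -0.04,"dz": 0,"wx": 0,"wy": 0,"wz": 0,"hand": 42},{"dx": 1.5,"dy": -0.04,"dz": 0.2,"wx": 0,"wy": 0,"wz": 0,"hand": 42},{"dx": 1.5,"dy": -0.04,"dz": 0.7,"wx": 0,"wy": 0,"wz": 0,"hand": 42},{"dx": 1.5,"dy": -0.04,"dz": 1.1,"wx": 0,"wy": 0,"wz": 0,"hand": 42},{"dx": 1.5,"dy": -0.04,"dz": 1.3,"wx": 0,"wy": 0,"wz": 0,"hand": 42},{"dx": 1.5,"dy": -0.04,"dz": 1.3,"wx": 0,"wy": 0,"wz": 0,"hand": 42}])

```text
clock: 21.5
eef_pos: [0.5043, 0.3138, 0.1018]
tool_rot: [0.94, 0.341, -0.002, -0.001]
ft_force: [0.4, -0.2, -1.3]
grip_width: 0.0524
grasp_force: 63.6
```

```bash
python3 - <<'E'
from h import *
o=bot.get_obs(); p,y=o["eef_pos"],yaw(o); im=bot.camera("wrist"); k=cam("wrist",o)
print(p,y,o["ft_force"],R.from_quat(o["tool_rot"]).as_matrix()[:,2],go((.5038,.3152,.0796),40,base=(p,y)))
cv2.imwrite("pics/w8.png",cv2.resize(im[150:450,150:490],None,fx=2,fy=2)[:,:,::-1])
E
```

```text
[0.50434341 0.31384434 0.10175864] 39.89631531720283 [ 0.40905062 -0.15320547 -1.26543194] [-0.00417557  0.00135468 -0.99999036] [0.009, -0.028, 0.443, -0.021]
```

View pics/w8.png

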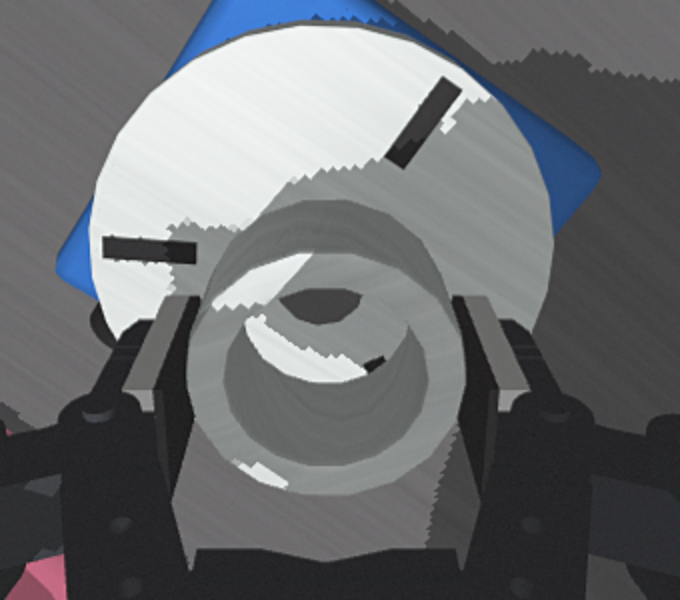

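```bash
python3 - <<'E'
from h import *
o=bot.get_obs(); k=cam("wrist",o); y=np.radians(yaw(o))
e=onz(k,310.5,312,.075)+.011*np.array([np.cos(y),np.sin(y),0]); print("pin",e.round(4),"tcp",o["eef_pos"].round(4))
E
```

```text
pin [0.5041 0.3161 0.075 ] tcp [0.5051 0.3146 0.1033]
```

Request:
drive_tool(rows=[{"dx": 0.01,"dy": -0.03,"dz": 0.1,"wx": 0,"wy": 0,"wz": 0,"hand": 42},{"dx": 0.01,"dy": -0.03,"dz": 0.25,"wx": 0,"wy": 0,"wz": 0,"hand": 42},{"dx": 0.01,"dy": -0.03,"dz": 0.36,"wx": 0,"wy": 0,"wz": 0,"hand": 42},{"dx": 0.01,"dy": -0.03,"dz": 0.42,"wx": 0,"wy": 0,"wz": 0,"hand": 42},{"dx": 0.01,"dy": -0.03,"dz": 0.44,"wx": 0,"wy": 0,"wz": 0,"hand": 42},{"dx": 0.01,"dy": -0.03,"dz": 0.44,"wx": 0,"wy": 0,"wz": 0,"hand": 42}])

```text
clock: 22.15
eef_pos: [0.5046, 0.3175, 0.0819]
tool_rot: [0.94, 0.342, 0.001, -0.002]
ft_force: [-0.5, -0.9, -3.1]
grip_width: 0.0527
grasp_force: 63.7
```

Request:
drive_tool(rows=[{"dx": 0,"dy": 0,"dz": 0.03,"wx": 0,"wy": 0,"wz": 0,"hand": 42},{"dx": 0,"dy": 0,"dz": 0.055,"wx": 0,"wy": 0,"wz": 0,"hand": 42},{"dx": 0,"dy": 0,"dz": 0.055,"wx": 0,"wy": 0,"wz": 0,"hand": 42},{"dx": 0,"dy": 0,"dz": 0.055,"wx": 0,"wy": 0,"wz": 0,"hand": 42}])

```text
clock: 22.55
eef_pos: [0.5047, 0.3175, 0.0794]
tool_rot: [0.94, 0.342, 0.001, -0.002]
ft_force: [-0.3, -0.2, -2.6]
grip_width: 0.0528
grasp_force: 63.7
```

Request:
drive_tool(rows=[{"dx": 0,"dy": 0,"dz": 0,"wx": 0,"wy": 0,"wz": 0,"hand": 60},{"dx": 0,"dy": 0,"dz": 0,"wx": 0,"wy": 0,"wz": 0,"hand": 78},{"dx": 0,"dy": 0,"dz": 0,"wx": 0,"wy": 0,"wz": 0,"hand": 78},{"dx": 0,"dy": 0,"dz": -0.5,"wx": 0,"wy": 0,"wz": 0,"hand": 78},{"dx": 0,"dy": 0,"dz": -1.5,"wx": 0,"wy": 0,"wz": 0,"hand": 78},{"dx": -1.2,"dy": 0,"dz": -2.2,"wx": 0,"wy": 0,"wz": 0,"hand": 78},{"dx": -1.2,"dy": 0,"dz": -2.2,"wx": 0,"wy": 0,"wz": 0,"hand": 78},{"dx": -1.2,"dy": 0,"dz": -2.2,"wx": 0,"wy": 0,"wz": 0,"hand": 78}])

```text
clock: 23.35
eef_pos: [0.4585, 0.2779, 0.1921]
tool_rot: [0.94, 0.342, 0.003, -0.002]
ft_force: [0.1, -0.2, -1.1]
grip_width: 0.078
grasp_force: 0.0
```

```bash
python3 - <<'E'
from h import *
o=bot.get_obs(); p,y=o["eef_pos"],yaw(o); im=bot.camera("wrist"); k=cam("wrist",o)
print(p,y,proj(k,(.504,.3157,.09)),proj(k,(.504,.3157,.075)))
cv2.imwrite("pics/w9.png",im[:,:,::-1])
print("tube on mat",go((.4952,-.2908,.20),16,base=(p,y)))
E
```

```text
[0.45847896 0.27794819 0.19210332] 39.9713902213892 [314.75549316 155.29545956] [314.6958261  153.63061943]
tube on mat [-6.744, 9.189, -0.158, 4.794]
```

View pics/w9.png

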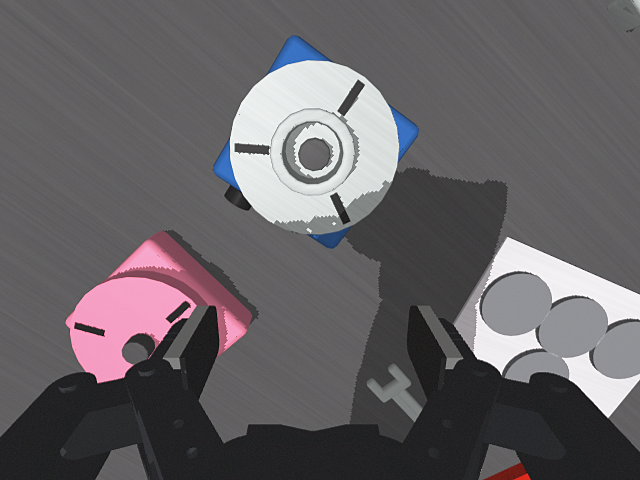

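The collar sits concentric over the pin: collar at (313,151), pin at (314,154). Next I'll return the tube.

Request:
drive_tool(rows=[{"dx": -6.74,"dy": 9.19,"dz": -0.16,"wx": 0,"wy": 0,"wz": 4.79,"hand": 75},{"dx": -6.74,"dy": 9.19,"dz": -0.16,"wx": 0,"wy": 0,"wz": 4.79,"hand": 75},{"dx": -6.74,"dy": 9.19,"dz": -0.16,"wx": 0,"wy": 0,"wz": 4.79,"hand": 75},{"dx": -6.74,"dy": 9.19,"dz": -0.16,"wx": 0,"wy": 0,"wz": 4.79,"hand": 75},{"dx": -6.74,"dy": 9.19,"dz": -0.16,"wx": 0,"wy": 0,"wz": 4.79,"hand": 75},{"dx": -6.74,"dy": 9.19,"dz": -0.16,"wx": 0,"wy": 0,"wz": 4.79,"hand": 75},{"dx": -6.74,"dy": 9.19,"dz": -0.16,"wx": 0,"wy": 0,"wz": 4.79,"hand": 75},{"dx": -6.74,"dy": 9.19,"dz": -0.16,"wx": 0,"wy": 0,"wz": 4.79,"hand": 75},{"dx": -6.74,"dy": 9.19,"dz": -0.16,"wx": 0,"wy": 0,"wz": 4.79,"hand": 75},{"dx": -6.74,"dy": 9.19,"dz": -0.16,"wx": 0,"wy": 0,"wz": 4.79,"hand": 75},{"dx": -6.74,"dy": 9.19,"dz": -0.16,"wx": 0,"wy": 0,"wz": 4.79,"hand": 75},{"dx": -6.74,"dy": 9.19,"dz": -0.16,"wx": 0,"wy": 0,"wz": 4.79,"hand": 75},{"dx": -6.74,"dy": 9.19,"dz": -0.16,"wx": 0,"wy": 0,"wz": 4.79,"hand": 75},{"dx": -6.74,"dy": 9.19,"dz": -0.16,"wx": 0,"wy": 0,"wz": 4.79,"hand": 75},{"dx": -6.74,"dy": 9.19,"dz": -0.16,"wx": 0,"wy": 0,"wz": 4.79,"hand": 75},{"dx": -6.74,"dy": 9.19,"dz": -0.16,"wx": 0,"wy": 0,"wz": 4.79,"hand": 75}])

```text
clock: 25.0
eef_pos: [0.4962, -0.2888, 0.1947]
tool_rot: [0.99, 0.141, 0.0, -0.002]
ft_force: [-1.4, -0.4, -0.9]
grip_width: 0.0751
grasp_force: 0.0
```

```bash
python3 - <<'E'
from h import *
o=bot.get_obs(); p,y=o["eef_pos"],yaw(o); print(p,y,np.abs(o["joint_vel"]).max(),R.from_quat(o["tool_rot"]).as_matrix()[:,2])
print(go((.4952,-.2908,.097),16.15,base=(p,y)))
E
```

```text
[ 0.49624482 -0.28877793  0.19468202] 16.17013769696524 0.006487913093919086 [-3.94057440e-04  4.54032765e-03 -9.99989615e-01]
[-0.031, 0.033, 1.954, 0.004]
```

Request:
drive_tool(rows=[{"dx": -0.03,"dy": 0.03,"dz": 0.5,"wx": 0,"wy": 0,"wz": 0,"hand": 75},{"dx": -0.03,"dy": 0.03,"dz": 1.1,"wx": 0,"wy": 0,"wz": 0,"hand": 75},{"dx": -0.03,"dy": 0.03,"dz": 1.7,"wx": 0,"wy": 0,"wz": 0,"hand": 75},{"dx": -0.03,"dy": 0.03,"dz": 1.93,"wx": 0,"wy": 0,"wz": 0,"hand": 75},{"dx": -0.03,"dy": 0.03,"dz": 1.93,"wx": 0,"wy": 0,"wz": 0,"hand": 60},{"dx": -0.03,"dy": 0.03,"dz": 1.93,"wx": 0,"wy": 0,"wz": 0,"hand": 45},{"dx": -0.03,"dy": 0.03,"dz": 1.93,"wx": 0,"wy": 0,"wz": 0,"hand": 38},{"dx": -0.03,"dy": 0.03,"dz": 1.93,"wx": 0,"wy": 0,"wz": 0,"hand": 38},{"dx": -0.03,"dy": 0.03,"dz": 1.93,"wx": 0,"wy": 0,"wz": 0,"hand": 38},{"dx": -0.03,"dy": 0.03,"dz": 1.93,"wx": 0,"wy": 0,"wz": 0,"hand": 38}])

```text
clock: 26.0
eef_pos: [0.4956, -0.292, 0.0995]
tool_rot: [0.99, 0.14, 0.001, -0.001]
ft_force: [0.3, -0.3, 3.0]
grip_width: 0.0482
grasp_force: 62.5
```

```bash
python3 - <<'E'
from h import *
o=bot.get_obs(); p,y=o["eef_pos"],yaw(o); print(p,y,o["grip_width"])
print(go((.5172,.074,p[2]+.008),16.15,base=(p,y)))
E
```

```text
[ 0.49561664 -0.29203699  0.0994797 ] 16.04916317726026 0.04818432300848455
[2.439, -6.916, -0.16, -0.02]
```

Request:
drive_tool(rows=[{"dx": 0,"dy": 0,"dz": -0.3,"wx": 0,"wy": 0,"wz": 0,"hand": 38},{"dx": 0,"dy": 0,"dz": -0.9,"wx": 0,"wy": 0,"wz": 0,"hand": 38},{"dx": 0.11,"dy": -0.3,"dz": -1.4,"wx": 0,"wy": 0,"wz": 0,"hand": 38},{"dx": 0.32,"dy": -0.9,"dz": -1.5,"wx": 0,"wy": 0,"wz": 0,"hand": 38},{"dx": 0.6,"dy": -1.7,"dz": -1.5,"wx": 0,"wy": 0,"wz": 0,"hand": 38},{"dx": 0.89,"dy": -2.5,"dz": -1.5,"wx": 0,"wy": 0,"wz": 0,"hand": 38},{"dx": 1.17,"dy": -3.3,"dz": -1.5,"wx": 0,"wy": 0,"wz": 0,"hand": 38},{"dx": 1.46,"dy": -4.1,"dz": -1.5,"wx": 0,"wy": 0,"wz": 0,"hand": 38},{"dx": 1.74,"dy": -4.9,"dz": -1.5,"wx": 0,"wy": 0,"wz": 0,"hand": 38},{"dx": 2.03,"dy": -5.7,"dz": -1.5,"wx": 0,"wy": 0,"wz": 0,"hand": 38},{"dx": 2.28,"dy": -6.4,"dz": -1.5,"wx": 0,"wy": 0,"wz": 0,"hand": 38},{"dx": 2.41,"dy": -6.8,"dz": -1.5,"wx": 0,"wy": 0,"wz": 0,"hand": 38},{"dx": 2.44,"dy": -6.92,"dz": -1.4,"wx": 0,"wy": 0,"wz": 0,"hand": 38},{"dx": 2.44,"dy": -6.92,"dz": -0.9,"wx": 0,"wy": 0,"wz": 0,"hand": 38},{"dx": 2.44,"dy": -6.92,"dz": -0.5,"wx": 0,"wy": 0,"wz": 0,"hand": 38},{"dx": 2.44,"dy": -6.92,"dz": -0.3,"wx": 0,"wy": 0,"wz": 0,"hand": 38},{"dx": 2.44,"dy": -6.92,"dz": -0.2,"wx": 0,"wy": 0,"wz": 0,"hand": 38},{"dx": 2.44,"dy": -6.92,"dz": -0.2,"wx": 0,"wy": 0,"wz": 0,"hand": 38},{"dx": 2.44,"dy": -6.92,"dz": -0.2,"wx": 0,"wy": 0,"wz": 0,"hand": 38}])

```text
clock: 27.9
eef_pos: [0.5172, 0.0743, 0.1106]
tool_rot: [0.99, 0.139, 0.001, -0.002]
ft_force: [0.8, -0.5, -2.0]
grip_width: 0.048
grasp_force: 62.6
```

Request:
drive_tool(rows=[{"dx": 0,"dy": 0,"dz": 0.05,"wx": 0,"wy": 0,"wz": 0,"hand": 38},{"dx": 0,"dy": 0,"dz": 0.09,"wx": 0,"wy": 0,"wz": 0,"hand": 38},{"dx": 0,"dy": 0,"dz": 0.09,"wx": 0,"wy": 0,"wz": 0,"hand": 38},{"dx": 0,"dy": 0,"dz": 0.09,"wx": 0,"wy": 0,"wz": 0,"hand": 38}])

```text
clock: 28.3
eef_pos: [0.5167, 0.0746, 0.1056]
tool_rot: [0.99, 0.14, 0.0, -0.002]
ft_force: [0.0, -0.1, -2.7]
grip_width: 0.048
grasp_force: 62.7
```

Release, rise, then go over the flanged part on the mat.

Request:
drive_tool(rows=[{"dx": 0,"dy": 0,"dz": 0,"wx": 0,"wy": 0,"wz": 0,"hand": 55},{"dx": 0,"dy": 0,"dz": 0,"wx": 0,"wy": 0,"wz": 0,"hand": 75},{"dx": 0,"dy": 0,"dz": 0,"wx": 0,"wy": 0,"wz": 0,"hand": 75},{"dx": 0,"dy": 0,"dz": -0.6,"wx": 0,"wy": 0,"wz": 0,"hand": 75},{"dx": 0,"dy": 0,"dz": -1.3,"wx": 0,"wy": 0,"wz": 0,"hand": 75},{"dx": 0,"dy": 0,"dz": -1.9,"wx": 0,"wy": 0,"wz": 0,"hand": 75},{"dx": 0,"dy": 0,"dz": -1.9,"wx": 0,"wy": 0,"wz": 0,"hand": 75}])

```text
clock: 29.0
eef_pos: [0.5195, 0.0746, 0.2054]
tool_rot: [0.99, 0.14, 0.005, -0.002]
ft_force: [1.0, 0.2, 0.7]
grip_width: 0.075
grasp_force: 0.0
```

```bash
python3 - <<'E'
from h import *
o=bot.get_obs(); p,y=o["eef_pos"],yaw(o); print(p,y)
im=bot.camera("wrist"); k=cam("wrist",o)
print(go((.3992,-.2972,.20),16.15,base=(p,y)))
for c,r in[((.517,.0735,.13),.025)]:
  for th in np.arange(8)*np.pi/4:
    cv2.circle(im,tuple(int(x) for x in proj(k,(c[0]+r*np.cos(th),c[1]+r*np.sin(th),c[2])).round()),2,(255,0,0),-1)
t=bot.camera("top")[170:290,240:480]
cv2.imwrite("pics/w10.png",np.hstack([cv2.resize(im,(400,300)),cv2.resize(t,(400,300))])[:,:,::-1])
E
```

```text
[0.51953976 0.07462731 0.20536467] 16.053936381901817
[-4.369, 6.481, 0.107, -0.019]
```

View pics/w10.png

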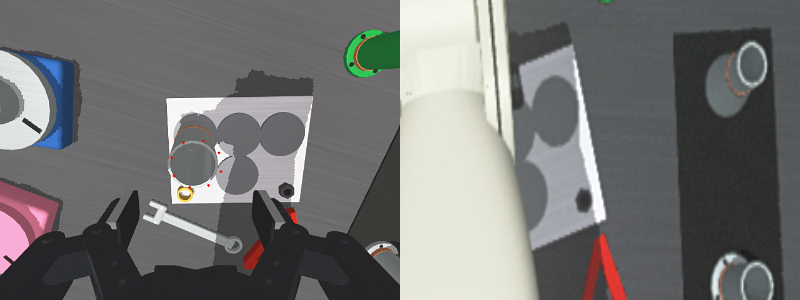

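The tube is back on its pad, with its rim centred on the red points. Next is the flanged part.

Request:
drive_tool(rows=[{"dx": -4.37,"dy": 6.48,"dz": 0.1,"wx": 0,"wy": 0,"wz": 0,"hand": 70},{"dx": -4.37,"dy": 6.48,"dz": 0.1,"wx": 0,"wy": 0,"wz": 0,"hand": 70},{"dx": -4.37,"dy": 6.48,"dz": 0.1,"wx": 0,"wy": 0,"wz": 0,"hand": 70},{"dx": -4.37,"dy": 6.48,"dz": 0.1,"wx": 0,"wy": 0,"wz": 0,"hand": 70},{"dx": -4.37,"dy": 6.48,"dz": 0.1,"wx": 0,"wy": 0,"wz": 0,"hand": 70},{"dx": -4.37,"dy": 6.48,"dz": 0.1,"wx": 0,"wy": 0,"wz": 0,"hand": 70},{"dx": -4.37,"dy": 6.48,"dz": 0.1,"wx": 0,"wy": 0,"wz": 0,"hand": 70},{"dx": -4.37,"dy": 6.48,"dz": 0.1,"wx": 0,"wy": 0,"wz": 0,"hand": 70},{"dx": -4.37,"dy": 6.48,"dz": 0.1,"wx": 0,"wy": 0,"wz": 0,"hand": 70},{"dx": -4.37,"dy": 6.48,"dz": 0.1,"wx": 0,"wy": 0,"wz": 0,"hand": 70},{"dx": -4.37,"dy": 6.48,"dz": 0.1,"wx": 0,"wy": 0,"wz": 0,"hand": 70},{"dx": -4.37,"dy": 6.48,"dz": 0.1,"wx": 0,"wy": 0,"wz": 0,"hand": 70},{"dx": -4.37,"dy": 6.48,"dz": 0.1,"wx": 0,"wy": 0,"wz": 0,"hand": 70},{"dx": -4.37,"dy": 6.48,"dz": 0.1,"wx": 0,"wy": 0,"wz": 0,"hand": 70}])

```text
clock: 30.5
eef_pos: [0.3966, -0.2967, 0.1939]
tool_rot: [0.99, 0.141, 0.0, -0.002]
ft_force: [-0.2, -0.6, 0.2]
grip_width: 0.07
grasp_force: 0.0
```

```bash
python3 - <<'E'
from h import *
o=bot.get_obs(); p,y=o["eef_pos"],yaw(o); print(p,y,np.abs(o["joint_vel"]).max(),R.from_quat(o["tool_rot"]).as_matrix()[:,2])
print(go((.3992,-.2972,.0935),16.15,base=(p,y)))
E
```

```text
[ 0.39657953 -0.29670455  0.193912  ] 16.160566258266027 0.006510618031337216 [ 6.60972535e-05  4.03663707e-03 -9.99991851e-01]
[0.048, 0.024, 2.008, 0.002]
```

Request:
drive_tool(rows=[{"dx": 0.05,"dy": 0.02,"dz": 0.6,"wx": 0,"wy": 0,"wz": 0,"hand": 70},{"dx": 0.05,"dy": 0.02,"dz": 1.2,"wx": 0,"wy": 0,"wz": 0,"hand": 70},{"dx": 0.05,"dy": 0.02,"dz": 1.8,"wx": 0,"wy": 0,"wz": 0,"hand": 70},{"dx": 0.05,"dy": 0.02,"dz": 1.98,"wx": 0,"wy": 0,"wz": 0,"hand": 70},{"dx": 0.05,"dy": 0.02,"dz": 1.98,"wx": 0,"wy": 0,"wz": 0,"hand": 50},{"dx": 0.05,"dy": 0.02,"dz": 1.98,"wx": 0,"wy": 0,"wz": 0,"hand": 35},{"dx": 0.05,"dy": 0.02,"dz": 1.98,"wx": 0,"wy": 0,"wz": 0,"hand": 30},{"dx": 0.05,"dy": 0.02,"dz": 1.98,"wx": 0,"wy": 0,"wz": 0,"hand": 30},{"dx": 0.05,"dy": 0.02,"dz": 1.98,"wx": 0,"wy": 0,"wz": 0,"hand": 30},{"dx": 0.05,"dy": 0.02,"dz": 1.98,"wx": 0,"wy": 0,"wz": 0,"hand": 30}])

```text
clock: 31.5
eef_pos: [0.3997, -0.2981, 0.0961]
tool_rot: [0.99, 0.14, 0.001, -0.001]
ft_force: [-0.4, 0.4, 6.9]
grip_width: 0.0401
grasp_force: 61.0
```

```bash
python3 - <<'E'
from h import *
o=bot.get_obs(); p,y=o["eef_pos"],yaw(o); print(p,y,o["grip_width"])
print(go((.4762,-.0072,p[2]+.010),16.15,base=(p,y)))
E
```

```text
[ 0.39970062 -0.29805442  0.09614046] 16.05460754518465 0.040142575129606
[3.079, -5.167, -0.2, -0.019]
```

Request:
drive_tool(rows=[{"dx": 0,"dy": 0,"dz": -0.3,"wx": 0,"wy": 0,"wz": 0,"hand": 30},{"dx": 0,"dy": 0,"dz": -0.8,"wx": 0,"wy": 0,"wz": 0,"hand": 30},{"dx": 0,"dy": 0,"dz": -1.3,"wx": 0,"wy": 0,"wz": 0,"hand": 30},{"dx": 0.18,"dy": -0.3,"dz": -1.4,"wx": 0,"wy": 0,"wz": 0,"hand": 30},{"dx": 0.54,"dy": -0.9,"dz": -1.4,"wx": 0,"wy": 0,"wz": 0,"hand": 30},{"dx": 0.96,"dy": -1.6,"dz": -1.4,"wx": 0,"wy": 0,"wz": 0,"hand": 30},{"dx": 1.44,"dy": -2.4,"dz": -1.4,"wx": 0,"wy": 0,"wz": 0,"hand": 30},{"dx": 1.92,"dy": -3.2,"dz": -1.4,"wx": 0,"wy": 0,"wz": 0,"hand": 30},{"dx": 2.4,"dy": -4.0,"dz": -1.4,"wx": 0,"wy": 0,"wz": 0,"hand": 30},{"dx": 2.8,"dy": -4.7,"dz": -1.4,"wx": 0,"wy": 0,"wz": 0,"hand": 30},{"dx": 3.0,"dy": -5.05,"dz": -1.4,"wx": 0,"wy": 0,"wz": 0,"hand": 30},{"dx": 3.08,"dy": -5.17,"dz": -1.3,"wx": 0,"wy": 0,"wz": 0,"hand": 30},{"dx": 3.08,"dy": -5.17,"dz": -0.8,"wx": 0,"wy": 0,"wz": 0,"hand": 30},{"dx": 3.08,"dy": -5.17,"dz": -0.5,"wx": 0,"wy": 0,"wz": 0,"hand": 30},{"dx": 3.08,"dy": -5.17,"dz": -0.3,"wx": 0,"wy": 0,"wz": 0,"hand": 30},{"dx": 3.08,"dy": -5.17,"dz": -0.2,"wx": 0,"wy": 0,"wz": 0,"hand": 30},{"dx": 3.08,"dy": -5.17,"dz": -0.2,"wx": 0,"wy": 0,"wz": 0,"hand": 30},{"dx": 3.08,"dy": -5.17,"dz": -0.2,"wx": 0,"wy": 0,"wz": 0,"hand": 30}])

```text
clock: 33.3
eef_pos: [0.4758, -0.0069, 0.1065]
tool_rot: [0.99, 0.139, 0.001, -0.002]
ft_force: [0.2, -0.7, -1.0]
grip_width: 0.0402
grasp_force: 61.1
```

Request:
drive_tool(rows=[{"dx": 0,"dy": 0,"dz": 0.04,"wx": 0,"wy": 0,"wz": 0,"hand": 30},{"dx": 0,"dy": 0,"dz": 0.08,"wx": 0,"wy": 0,"wz": 0,"hand": 30},{"dx": 0,"dy": 0,"dz": 0.08,"wx": 0,"wy": 0,"wz": 0,"hand": 30},{"dx": 0,"dy": 0,"dz": 0.08,"wx": 0,"wy": 0,"wz": 0,"hand": 30}])

```text
clock: 33.7
eef_pos: [0.4757, -0.0065, 0.1023]
tool_rot: [0.99, 0.14, 0.001, -0.002]
ft_force: [0.9, 0.1, -0.3]
grip_width: 0.04
grasp_force: 61.1
```

Request:
drive_tool(rows=[{"dx": 0,"dy": 0,"dz": 0,"wx": 0,"wy": 0,"wz": 0,"hand": 45},{"dx": 0,"dy": 0,"dz": 0,"wx": 0,"wy": 0,"wz": 0,"hand": 68},{"dx": 0,"dy": 0,"dz": 0,"wx": 0,"wy": 0,"wz": 0,"hand": 68},{"dx": 0,"dy": 0,"dz": -0.6,"wx": 0,"wy": 0,"wz": 0,"hand": 68},{"dx": 0,"dy": 0,"dz": -1.3,"wx": 0,"wy": 0,"wz": 0,"hand": 68},{"dx": 0,"dy": 0,"dz": -2.0,"wx": 0,"wy": 0,"wz": 0,"hand": 68},{"dx": 0,"dy": 0,"dz": -2.0,"wx": 0,"wy": 0,"wz": 0,"hand": 68}])

```text
clock: 34.4
eef_pos: [0.4787, -0.0069, 0.2072]
tool_rot: [0.99, 0.14, 0.005, -0.001]
ft_force: [0.9, 0.6, -0.3]
grip_width: 0.068
grasp_force: 0.0
```

```bash
python3 - <<'E'
from h import *
o=bot.get_obs(); p,y=o["eef_pos"],yaw(o); print(p,y)
print(go((.5858,-.2854,.20),16.15,base=(p,y)))
E
```

```text
[ 0.47865751 -0.00692522  0.20715612] 16.052819383576498
[0.519, 5.945, 0.143, -0.019]
```

Request:
drive_tool(rows=[{"dx": 0.54,"dy": 5.95,"dz": 0,"wx": 0,"wy": 0,"wz": 0,"hand": 70},{"dx": 0.54,"dy": 5.95,"dz": 0,"wx": 0,"wy": 0,"wz": 0,"hand": 70},{"dx": 0.54,"dy": 5.95,"dz": 0,"wx": 0,"wy": 0,"wz": 0,"hand": 70},{"dx": 0.54,"dy": 5.95,"dz": 0,"wx": 0,"wy": 0,"wz": 0,"hand": 70},{"dx": 0.54,"dy": 5.95,"dz": 0,"wx": 0,"wy": 0,"wz": 0,"hand": 70},{"dx": 0.54,"dy": 5.95,"dz": 0,"wx": 0,"wy": 0,"wz": 0,"hand": 70},{"dx": 0.54,"dy": 5.95,"dz": 0,"wx": 0,"wy": 0,"wz": 0,"hand": 70},{"dx": 0.54,"dy": 5.95,"dz": 0,"wx": 0,"wy": 0,"wz": 0,"hand": 70},{"dx": 0.54,"dy": 5.95,"dz": 0,"wx": 0,"wy": 0,"wz": 0,"hand": 70},{"dx": 0.54,"dy": 5.95,"dz": 0,"wx": 0,"wy": 0,"wz": 0,"hand": 70},{"dx": 0.54,"dy": 5.95,"dz": 0,"wx": 0,"wy": 0,"wz": 0,"hand": 70}])

```text
clock: 35.5
eef_pos: [0.5836, -0.2839, 0.2017]
tool_rot: [0.99, 0.141, 0.001, -0.002]
ft_force: [0.2, -0.1, 0.5]
grip_width: 0.0702
grasp_force: 0.0
```

```bash
python3 - <<'E'
from h import *
o=bot.get_obs(); p,y=o["eef_pos"],yaw(o); print(p,y,np.abs(o["joint_vel"]).max())
print(go((.5858,-.2854,.105),16.15,base=(p,y)))
E
```

```text
[ 0.58356376 -0.28394038  0.20171615] 16.154564141307354 0.0054067173827746385
[0.035, 0.04, 1.934, 0.001]
```

Request:
drive_tool(rows=[{"dx": 0.03,"dy": 0.04,"dz": 0.6,"wx": 0,"wy": 0,"wz": 0,"hand": 70},{"dx": 0.03,"dy": 0.04,"dz": 1.2,"wx": 0,"wy": 0,"wz": 0,"hand": 70},{"dx": 0.03,"dy": 0.04,"dz": 1.75,"wx": 0,"wy": 0,"wz": 0,"hand": 70},{"dx": 0.03,"dy": 0.04,"dz": 1.93,"wx": 0,"wy": 0,"wz": 0,"hand": 70},{"dx": 0.03,"dy": 0.04,"dz": 1.93,"wx": 0,"wy": 0,"wz": 0,"hand": 50},{"dx": 0.03,"dy": 0.04,"dz": 1.93,"wx": 0,"wy": 0,"wz": 0,"hand": 30},{"dx": 0.03,"dy": 0.04,"dz": 1.93,"wx": 0,"wy": 0,"wz": 0,"hand": 25},{"dx": 0.03,"dy": 0.04,"dz": 1.93,"wx": 0,"wy": 0,"wz": 0,"hand": 25},{"dx": 0.03,"dy": 0.04,"dz": 1.93,"wx": 0,"wy": 0,"wz": 0,"hand": 25},{"dx": 0.03,"dy": 0.04,"dz": 1.93,"wx": 0,"wy": 0,"wz": 0,"hand": 25}])

```text
clock: 36.5
eef_pos: [0.5868, -0.2868, 0.1066]
tool_rot: [0.99, 0.14, 0.002, -0.001]
ft_force: [-0.1, 1.2, 7.1]
grip_width: 0.0364
grasp_force: 60.7
```

```bash
python3 - <<'E'
from h import *
o=bot.get_obs(); p,y=o["eef_pos"],yaw(o); print(p,y,o["grip_width"],o["grasp_force"])
print(go((.5545,-.0452,p[2]+.010),16.15,base=(p,y)))
E
```

```text
[ 0.58684833 -0.28681636  0.10661799] 16.06074304052086 0.036407192984132405 60.69264180958271
[0.715, -4.823, -0.2, -0.018]
```

Request:
drive_tool(rows=[{"dx": 0,"dy": 0,"dz": -0.3,"wx": 0,"wy": 0,"wz": 0,"hand": 25},{"dx": 0,"dy": 0,"dz": -0.8,"wx": 0,"wy": 0,"wz": 0,"hand": 25},{"dx": 0,"dy": 0,"dz": -1.3,"wx": 0,"wy": 0,"wz": 0,"hand": 25},{"dx": 0.05,"dy": -0.3,"dz": -1.4,"wx": 0,"wy": 0,"wz": 0,"hand": 25},{"dx": 0.14,"dy": -0.9,"dz": -1.4,"wx": 0,"wy": 0,"wz": 0,"hand": 25},{"dx": 0.25,"dy": -1.6,"dz": -1.4,"wx": 0,"wy": 0,"wz": 0,"hand": 25},{"dx": 0.36,"dy": -2.4,"dz": -1.4,"wx": 0,"wy": 0,"wz": 0,"hand": 25},{"dx": 0.48,"dy": -3.2,"dz": -1.4,"wx": 0,"wy": 0,"wz": 0,"hand": 25},{"dx": 0.6,"dy": -3.9,"dz": -1.4,"wx": 0,"wy": 0,"wz": 0,"hand": 25},{"dx": 0.68,"dy": -4.5,"dz": -1.4,"wx": 0,"wy": 0,"wz": 0,"hand": 25},{"dx": 0.71,"dy": -4.82,"dz": -1.4,"wx": 0,"wy": 0,"wz": 0,"hand": 25},{"dx": 0.71,"dy": -4.82,"dz": -1.3,"wx": 0,"wy": 0,"wz": 0,"hand": 25},{"dx": 0.71,"dy": -4.82,"dz": -0.8,"wx": 0,"wy": 0,"wz": 0,"hand": 25},{"dx": 0.71,"dy": -4.82,"dz": -0.5,"wx": 0,"wy": 0,"wz": 0,"hand": 25},{"dx": 0.71,"dy": -4.82,"dz": -0.3,"wx": 0,"wy": 0,"wz": 0,"hand": 25},{"dx": 0.71,"dy": -4.82,"dz": -0.2,"wx": 0,"wy": 0,"wz": 0,"hand": 25},{"dx": 0.71,"dy": -4.82,"dz": -0.2,"wx": 0,"wy": 0,"wz": 0,"hand": 25},{"dx": 0.71,"dy": -4.82,"dz": -0.2,"wx": 0,"wy": 0,"wz": 0,"hand": 25}])

```text
clock: 38.3
eef_pos: [0.5535, -0.0455, 0.1158]
tool_rot: [0.99, 0.139, 0.001, -0.002]
ft_force: [-0.1, -0.3, -1.7]
grip_width: 0.0366
grasp_force: 60.6
```

Request:
drive_tool(rows=[{"dx": 0,"dy": 0,"dz": 0.03,"wx": 0,"wy": 0,"wz": 0,"hand": 25},{"dx": 0,"dy": 0,"dz": 0.06,"wx": 0,"wy": 0,"wz": 0,"hand": 25},{"dx": 0,"dy": 0,"dz": 0.06,"wx": 0,"wy": 0,"wz": 0,"hand": 25},{"dx": 0,"dy": 0,"dz": 0.06,"wx": 0,"wy": 0,"wz": 0,"hand": 25}])

```text
clock: 38.7
eef_pos: [0.5533, -0.0451, 0.1127]
tool_rot: [0.99, 0.14, 0.001, -0.002]
ft_force: [0.6, -0.0, -1.8]
grip_width: 0.0364
grasp_force: 60.6
```

Request:
drive_tool(rows=[{"dx": 0,"dy": 0,"dz": 0,"wx": 0,"wy": 0,"wz": 0,"hand": 45},{"dx": 0,"dy": 0,"dz": 0,"wx": 0,"wy": 0,"wz": 0,"hand": 68},{"dx": 0,"dy": 0,"dz": 0,"wx": 0,"wy": 0,"wz": 0,"hand": 68},{"dx": 0,"dy": 0,"dz": -0.6,"wx": 0,"wy": 0,"wz": 0,"hand": 68},{"dx": 0,"dy": 0,"dz": -1.3,"wx": 0,"wy": 0,"wz": 0,"hand": 68},{"dx": 0,"dy": 0,"dz": -2.2,"wx": 0,"wy": 0,"wz": 0,"hand": 68},{"dx": -0.8,"dy": 0,"dz": -3.0,"wx": 0,"wy": 0,"wz": 0,"hand": 68},{"dx": -1.6,"dy": 0,"dz": -3.6,"wx": 0,"wy": 0,"wz": 0,"hand": 68},{"dx": -1.6,"dy": 0,"dz": -3.6,"wx": 0,"wy": 0,"wz": 0,"hand": 68},{"dx": -1.6,"dy": 0,"dz": -3.6,"wx": 0,"wy": 0,"wz": 0,"hand": 68},{"dx": -1.6,"dy": 0,"dz": -3.6,"wx": 0,"wy": 0,"wz": 0,"hand": 68}])

```text
clock: 39.8
eef_pos: [0.4764, -0.0677, 0.2914]
tool_rot: [0.99, 0.14, 0.0, -0.002]
ft_force: [0.1, 0.2, -0.8]
grip_width: 0.068
grasp_force: 0.0
```

```bash
python3 - <<'E'
from h import *
o=bot.get_obs(); p,y=o["eef_pos"],yaw(o); print(p,y)
im=bot.camera("wrist"); k=cam("wrist",o)
for c,r in[((.517,.0735,.13),.025),((.4755,-.007,.125),.0205),((.553,-.046,.135),.019),((.504,.3157,.09),.027)]:
  for th in np.arange(8)*np.pi/4:
    q=proj(k,(c[0]+r*np.cos(th),c[1]+r*np.sin(th),c[2])).round()
    cv2.circle(im,tuple(int(x) for x in q),1,(255,0,0),-1)
cv2.imwrite("pics/w11.png",im[:,:,::-1])
E
```

```text
[ 0.47639619 -0.06773664  0.29143888] 16.05394710237731
```

View pics/w11.png

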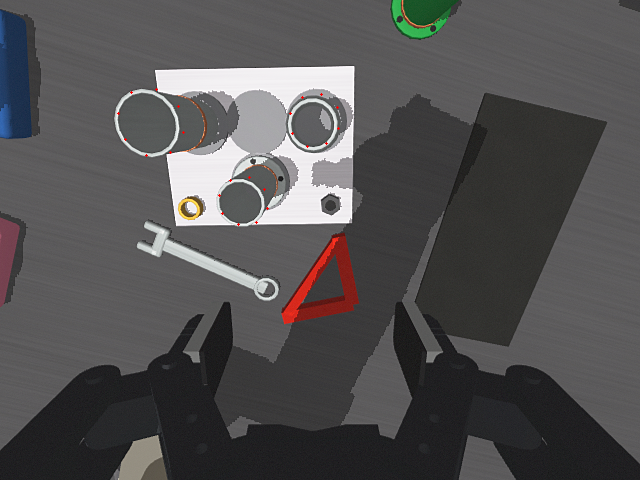

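All three rims match their start positions to within about 3 mm: tube (147,123), flanged (242,202), cone (311,126). I'll hand the job in.

```bash
python3 -c "
from workcell import bot
print(bot.job_done())"
```

```text
the job is handed in; nothing more can be done
None
```

The job is handed in: the collar lies flat over the blue positioner's pin, and all three tall parts are back upright on their own pads within about 3 mm of where they started, after about 40 s of the 141 s allowed; no verdict came back.

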